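# Tip the honey dipper out of the tall canister

## Task

The short wooden honey dipper has gone right to the bottom of the tall open copper-coloured canister on the rail shelf, too deep for fingers. Lift the canister off the shelf, hold its mouth low over the bowl with the blue flowers and tip it until the dipper slides straight into the bowl, then stand the canister back upright on the shelf deck and put its lid, which lies on the worktop, back on so that it sits flat and fully down. Leave everything else where it stands.

Things in the scene. Friction and masses are not known exactly. Their poses are not given: they have to be found in the camera images.
- canister: tall open copper-coloured canister, a round tube: outside 56 mm, inside 50 mm across, 200 mm tall, floor 4 mm thick, 110 g; on the shelf deck in one of four places; grip it firmly across the outside near the top or it swings. Origin: centre of underside, z up to the mouth. Smooth inside: the dipper starts to slide when the mouth points 10 to 15 degrees below level and is out within a second at 25
- canister_mouth (a point): centre of the canister's mouth, level with its rim, 200 mm above its underside on its axis; z points out of the mouth
- dipper: light wooden honey dipper, 105 mm long, 24 g: ribbed egg-shaped head 26 mm across and 37 mm long, a stick 9 mm thick, a small end ball of 13 mm. It stands head down, more or less upright, on the floor of the canister, its ball some 90 mm below the rim. Origin at the tip of the head, z along the stick to the ball
- dipper_mid (a point): middle of the dipper's length, 52.5 mm from the tip of the head
- bowl: white ceramic bowl painted with blue flowers, standing on the worktop: 170 mm across the rim, 66 mm tall, foot 76 mm across, inner floor 6 mm above its underside, 420 g. Origin at the centre of its underside, z up
- bowl_rim (a point): centre of the bowl's mouth, level with its rim, 66 mm above its underside
- lid: the canister's lid, right way up on the worktop: copper-coloured disc 58 mm across, 6 mm thick; under it a plug 43 mm across, 8 mm deep, lower edge bevelled 3 mm, fitting the mouth with about 3.5 mm play all round; on top a dark wooden knob 18 mm across. Origin: centre of the plug's underside (disc 8 to 14 mm, knob 14 to 39 mm above it), z up. Once on, its origin is 192 mm above the canister's underside
- shelf: low fixed stainless shelf on the worktop, beyond the bowl, left end above the stove. Deck 140 mm deep (x), 930 mm long (y), top 60 mm above the worktop; all round it a guard rail of 8 mm bar, top 30 mm above the deck, front and back bars at x = -66 and +66 mm. Origin at worktop height; x points away from the robot, y along the shelf to the left; deck from y = -310 to +620 mm
- tea_tin: silver aluminium tin with lid and dark knob on the shelf, 79 mm across, 130 mm tall; leave it where it stands. Origin at the centre of its underside
- snap_box: closed snap-top plastic box with blue lid on the shelf, 84 mm (x) by 107 mm (y), 58 mm tall; leave it. Origin at the centre of its underside
- cruet_set: two stoppered glass cruets, amber and green, in a steel stand on the shelf: 70 mm (x) by 126 mm (y), 133 mm tall; leave it. Origin at the centre of its underside
- pepper_mill: dark wooden pepper mill on the left part of the shelf, 52 mm across, 145 mm tall; leave it. Origin at the centre of its underside
- salt_jar: glass jar with steel cap on the worktop to the right, 64 mm across, 75 mm tall; leave it. Origin at the centre of its underside
Mind the look-alikes: they are no part of the job. Of the things shaped like the bowl, the white one is meant.

How it is judged:
On the way, in this order (a step that is already met when the one before it is completed fails the run):
1. the canister is tipped with its mouth low over the bowl, the dipper still inside it (angle between canister's own z axis and vertical above 1.2 rad and horizontal distance between canister_mouth and bowl_rim below 0.1 m and z of canister_mouth in the frame of bowl below 0.18 m and z of dipper_mid in the frame of canister between 0 and 0.2 m), for 0.05 s.
2. the dipper lies at rest in the bowl (horizontal distance between dipper_mid and bowl_rim below 0.065 m and z of dipper_mid in the frame of bowl below 0.08 m and linear speed of dipper below 0.1 m/s), for 0.2 s.
3. the canister stands upright on the shelf's deck (angle between canister's own z axis and vertical below 0.08 rad and z of canister in the frame of shelf between 0.054 and 0.066 m and x of canister in the frame of shelf between -0.05 and 0.05 m), for 0.2 s.
At the end, for the whole second after the job is handed in: Dipper at rest in the upright bowl (its middle within 65 mm of the bowl's axis, under 80 mm above its underside); canister upright (0.08 rad) on the deck inside the guard rail; its lid fully down (origin 192 +/- 4 mm above the canister's underside) and flat (0.06 rad); all still (all of step 3 and horizontal distance between dipper_mid and bowl_rim below 0.065 m and z of dipper_mid in the frame of bowl below 0.08 m and linear speed of dipper below 0.05 m/s and angle between bowl's own z axis and vertical below 0.1 rad and y of canister in the frame of shelf between -0.3 and 0.61 m and linear speed of canister below 0.02 m/s and z of lid in the frame of canister between 0.188 and 0.196 m and horizontal distance between lid and canister below 0.01 m and angle between the z axis of lid and the z axis of canister, either way round below 0.06 rad and linear speed of lid below 0.03 m/s); the robot touches nothing.
It fails at once if the dipper falls beside the bowl instead of going straight into the bowl (height (world z) of dipper_mid below 0.045 m and horizontal distance between dipper_mid and bowl_rim above 0.08 m).
It fails at once if the dipper is let fall from well above the bowl (clear of the canister, its middle more than 150 mm above the bowl's underside) (z of dipper_mid in the frame of canister above 0.215 m and z of dipper_mid in the frame of bowl above 0.15 m).
It fails at once if the bowl is shoved more than 40 mm (distance of bowl from where it was at the start of the episode above 0.04 m).
It fails at once if something else on the shelf or worktop is moved more than 25 mm or knocked over (distance of any of tea_tin, snap_box, cruet_set, pepper_mill, salt_jar from where it was at the start of the episode above 0.025 m or angle between any of tea_tin, cruet_set, pepper_mill, salt_jar's own z axis and vertical above 0.5 rad).
It also fails if it takes over 72 s, if anything falls off the work surface, if the arm or the gripper's body presses on something with over 40 N, if the wrist force passes 120 N, or if a joint passes its speed limit or range.

## Robot

A 7-joint arm with a two-finger parallel gripper is mounted at the origin on the work surface. World frame = base frame: x ahead of the robot, y to its left, z up, the work surface at z = 0. Lengths are in m, angles in rad, forces in N, time in s.
With the tool pointing down it reaches from about 0.4 to 0.9 m from the base axis. Payload 5.5 kg.
Tool frame: the origin (TCP) lies on the mounting face of the last link; the fingertips stand 178 mm ahead of it and the grasp point (between the pads) lies robot.grasp_offset ahead of it (robot.grasp_offset is the distance from the TCP to the grasp point, in m); z points along the fingers, x is the direction in which the jaws open and shut, and the axes are right-handed (so a half turn about z gives the same grasp; the last joint's range is limited). The gripper opens to 92 mm and grips with 3 to 60 N. Pads are 19 mm wide; open, the fingers measure 130 mm over their backs; the gripper's body (75 mm by 190 mm) begins 47 mm behind the grasp point.
Start: joints at [-0.911, 0.501, -0.427, 1.55, 0.221, 1.138, -0.21], TCP at [0.251, 0.6, 0.405] pointing down, gripper open.
Joint ranges: [-2.88, 2.88], [-0.31, 2.03], [-1.54, 1.56], [0.2, 2.42], [-1.41, 4.55], [0.19, 2.02], [-2.57, 2.57]. Speed limits (rad/s): [2.57, 2.57, 3.14, 3.14, 3.14, 3.14, 3.14].

## Interface

Orientations are given as a unit quaternion [w, x, y, z].
In Python, from rig import robot gives the robot as it stands. The module is installed in compiled form; this text tells all that it offers.
- The arm moves only by the shell command python3 -m creep 'ROWS'. ROWS is JSON, one flat list of numbers, 5 for each row, row after row: the shift along the tool's x, y, z in m, then the turn about the tool's z in degrees, then the opening, from 0 (shut) to 1 (fully open). In form: [dx, dy, dz, twist, gripper, dx, dy, dz, twist, gripper, ...]. A call has 1 to 12 rows; each row shifts and turns the pose as measured when the row begins, along the tool's axes as they then stand; what a row does not reach is not made up. A row lasts 1/12 s, in which the tool goes at most 41.7 mm and 7.16 degrees, less where a joint would pass 70% of its speed; a pose out of reach is approached as far as the arm can. A call with a gripper value outside its range is refused whole. The fingers move at their own pace and stop on an object; the grip force is fixed at half the most. Time passes only in rows, so rows that do not move let the fingers close. It gives the time, the measured TCP pose, the force and the opening at its end, in the units of the state.
- robot.get_obs(): the state, without advancing time (a new reading comes with each control period).
- robot.capture(name): name is "scene" or "top"; returns the picture (384x512x3 uint8, red, green, blue); there is no depth.
- robot.calibration(name): a dict with "vfov" (degrees; the focal length in pixels is half the picture's height over the tangent of half this angle, whatever the lens; pixels are square), "cx", "cy" (the principal point, pixels), "world_from_camera" (4x4, takes a point from camera to world coordinates). Camera axes: x right, y up, looking along -z (the intrinsics and any distortion apply to the point x, -y, -z); pixel columns grow to the right and rows downward; lengths in m; the calibration is good to about 2 mm. A picture is of the moment at which its call begins. calibration takes no time and is no camera call.
- robot.sign_off(): hands the job in, once; it reports no verdict.
Trained networks look in the newest picture that a camera, given by its name, has taken for a name from the list of things; names that differ only in an ending like _2 or _b are one class to them, and where a whole thing is asked for, a point or a joint stands for the part that bears it (a point fixed in the world has none). Each returns a list of dicts, best first, with "score" (0 to 1); they miss things now and then, are a little off and sometimes report something else, mostly with a low value. They report only what shows in the picture. A call takes as long as a camera call. They do not tell look-alikes from the thing itself.
- robot.outline_of(name, camera): "pixels" (384x512 bool, what is visible of it) and "centre" ([row, column] in pixels, amid what is visible of it).
- robot.landmark_of(name, camera): "centre" ([row, column] in pixels: a listed point, or the origin of a listed thing).
The state is a dict: "time_s": time; "q": joint angles; "dq": joint speeds; "joint_torque": joint torques, N m; "position": TCP position; "tool_rot": TCP orientation; "wrist_force": force on the tool from outside, world axes, zero at the start; "torque": the same for the moment, N m; "finger_gap": finger opening in m.
Only numpy, scipy, OpenCV 4.12 (cv2) and the standard library are available. Lean on these libraries where they do the work, as an engineer would, in place of code of your own. Each camera call takes 0.05 s, during which the arm holds its last target.

## Working session

There is one attempt and no reset: what is moved stays moved. The work goes in short steps, Python scripts to look and compute and a shell command to move; the robot and the scene stay as the last step left them, time stands still between calls to the robot, and variables do not carry over. Pictures are saved under pics/ and viewed, and the job is handed in when it is done.

```bash
mkdir -p pics; ls; python3 - <<'E'
from rig import robot
import cv2,numpy as np
print({k:(np.round(v,3).tolist() if not np.isscalar(v) else v) for k,v in robot.get_obs().items()}, robot.grasp_offset)
print([a for a in dir(robot) if a[0]!='_'])
for n in("scene","top"):
    im=robot.capture(n); cv2.imwrite(f"pics/{n}0.png",im[:,:,::-1]); c=robot.calibration(n); print(n,c)
E
```

```text
pics
{'time_s': 0.0, 'q': [-0.911, 0.502, -0.427, 1.551, 0.221, 1.138, -0.21], 'dq': [-0.001, -0.002, 0.002, -0.001, 0.001, 0.003, -0.0], 'joint_torque': [-0.0, -56.658, -5.816, -27.912, -0.069, 0.031, 0.0], 'position': [0.251, 0.599, 0.404], 'tool_rot': [0.0, 0.833, 0.554, -0.001], 'wrist_force': [0.341, 0.217, 0.452], 'torque': [0.017, -0.005, 0.016], 'finger_gap': 0.09170103618560782} 0.1592
['MotionError', 'calibration', 'capture', 'get_obs', 'grasp_offset', 'landmark_of', 'outline_of', 'sign_off']
scene {'vfov': 47.01751908499341, 'cx': 259.27612299507615, 'cy': 196.40060741813588, 'world_from_camera': array([[ 0.82748155, -0.34732533,  0.44117956,  1.110596  ],
       [ 0.56146922,  0.50462012, -0.65582837, -0.96567475],
       [ 0.00515773,  0.79039462,  0.61257632,  1.08260201],
       [ 0.        ,  0.        ,  0.        ,  1.        ]])}
top {'vfov': 45.160528444028614, 'cx': 262.4970525465386, 'cy': 194.07321983307378, 'world_from_camera': array([[ 2.99675252e-02,  9.92620251e-01, -1.17503129e-01,
         2.98006896e-01],
       [-9.99539461e-01,  3.03211460e-02,  1.22260204e-03,
         5.61633249e-03],
       [ 4.77640907e-03,  1.17412376e-01,  9.93071760e-01,
         1.55534444e+00],
       [ 0.00000000e+00,  0.00000000e+00,  0.00000000e+00,
         1.00000000e+00]])}
```

```bash
cat > h.py <<'E'
from rig import robot
import cv2,numpy as np
from scipy.spatial.transform import Rotation as R
CAL={n:robot.calibration(n) for n in("scene","top")}
def P(n):
    c=CAL[n]; f=192/np.tan(np.radians(c["vfov"]/2)); K=np.array([[f,0,c["cx"]],[0,f,c["cy"]],[0,0,1]])
    M=np.linalg.inv(c["world_from_camera"])[:3]; return K@np.diag([1,-1,-1])@M
def proj(n,X):
    h=P(n)@np.r_[X,1]; return h[:2]/h[2]   # u(col),v(row)
def tri(a,b): # a: scene [r,c], b: top
    X=cv2.triangulatePoints(P("scene"),P("top"),np.array(a[::-1],float).reshape(2,1),np.array(b[::-1],float).reshape(2,1)); return (X[:3]/X[3]).ravel()
def ray(n,rc,z): # intersection with plane z
    c=CAL[n]; W=c["world_from_camera"]; f=192/np.tan(np.radians(c["vfov"]/2))
    d=W[:3,:3]@np.array([(rc[1]-c["cx"])/f,-(rc[0]-c["cy"])/f,-1]); o=W[:3,3]; return o+d*(z-o[2])/d[2]
def snap(tag,names=("scene","top")):
    for n in names: cv2.imwrite(f"pics/{n}_{tag}.png",robot.capture(n)[:,:,::-1])
def crop(tag,n,u0,v0,u1,v1,s=4):
    im=robot.capture(n)[v0:v1,u0:u1,::-1]; cv2.imwrite(f"pics/{tag}.png",cv2.resize(im,None,fx=s,fy=s,interpolation=cv2.INTER_CUBIC))
def st():
    o=robot.get_obs(); Rm=R.from_quat(np.roll(o["tool_rot"],-1)).as_matrix()
    g=np.array(o["position"])+Rm[:,2]*robot.grasp_offset
    print("t%.2f"%o["time_s"],"grasp",g.round(4),"X",Rm[:,0].round(3),"Z",Rm[:,2].round(3),"F",np.round(o["wrist_force"],1),"gap %.4f"%o["finger_gap"],"q",np.round(o["q"],2)); return g,Rm
E
python3 - <<'E'
from h import *
for nm in ["canister","canister_mouth","bowl","bowl_rim","lid","shelf","tea_tin","snap_box","cruet_set","pepper_mill","salt_jar"]:
    d={n:robot.landmark_of(nm,n) for n in("scene","top")}
    for n in d: print(nm,n,[(round(e["score"],2),np.round(e["centre"],1).tolist()) for e in d[n][:3]])
    if d["scene"] and d["top"]:
        for a in d["scene"][:2]:
            for b in d["top"][:2]:
                print("   ",tri(a["centre"],b["centre"]).round(3))
E
```

```text
canister scene []
canister top [(0.82, [143.6, 343.0])]
canister_mouth scene [(0.87, [248.0, 267.8])]
canister_mouth top []
bowl scene [(0.97, [208.5, 285.4]), (0.95, [263.5, 168.9]), (0.42, [260.5, 219.7])]
bowl top [(0.87, [200.1, 210.3]), (0.66, [257.8, 345.2]), (0.39, [214.3, 319.0])]
    [0.458 0.181 0.004]
    [ 0.454 -0.173  0.304]
    [ 0.362 -0.018 -0.064]
    [ 0.279 -0.278 -0.008]
bowl_rim scene [(0.91, [195.1, 286.3]), (0.74, [244.2, 164.5])]
bowl_rim top [(0.97, [195.6, 204.4]), (0.79, [259.9, 348.1])]
    [0.461 0.19  0.066]
    [ 0.451 -0.171  0.357]
    [ 0.373 -0.03   0.091]
    [ 0.272 -0.274  0.075]
lid scene [(0.51, [262.0, 216.4]), (0.16, [240.0, 313.1])]
lid top [(0.65, [211.6, 318.5]), (0.51, [129.7, 354.8])]
    [ 0.424 -0.189  0.009]
    [ 0.611 -0.305  0.233]
    [ 0.561 -0.117  0.148]
    [ 0.7   -0.223  0.278]
shelf scene [(0.6, [263.3, 302.9])]
shelf top [(0.96, [147.5, 276.3]), (0.48, [145.7, 341.5])]
    [ 0.651 -0.034  0.001]
    [ 0.674 -0.206  0.161]
tea_tin scene [(0.75, [219.0, 334.4])]
tea_tin top [(0.77, [138.5, 207.8]), (0.63, [127.5, 354.5]), (0.55, [141.3, 298.9])]
    [0.659 0.193 0.041]
    [ 0.716 -0.202  0.344]
snap_box scene [(0.98, [238.5, 312.3]), (0.7, [296.7, 262.9])]
snap_box top [(0.7, [140.3, 250.8])]
    [0.651 0.046 0.055]
    [ 0.633 -0.02  -0.157]
cruet_set scene [(0.69, [265.6, 285.0])]
cruet_set top [(0.82, [144.8, 298.6])]
    [ 0.641 -0.113  0.055]
pepper_mill scene [(0.61, [181.0, 365.9]), (0.3, [240.1, 311.3])]
pepper_mill top [(0.77, [134.4, 129.1]), (0.43, [146.1, 273.9])]
    [0.663 0.453 0.057]
    [0.688 0.02  0.321]
    [ 0.626  0.447 -0.217]
    [ 0.648 -0.016  0.089]
salt_jar scene [(0.66, [324.5, 176.8])]
salt_jar top [(0.86, [194.9, 393.3])]
    [ 0.486 -0.444  0.006]
```

```bash
python3 - <<'E'
from h import *
crop("c_top","top",80,90,400,240,2.5)
crop("c_scene","scene",130,140,400,350,2.9)
E
cat > fit.py <<'E'
from h import *
from scipy.optimize import minimize
def ring(c,r,z,n=48):
    a=np.linspace(0,2*np.pi,n,endpoint=False); return np.c_[c[0]+r*np.cos(a),c[1]+r*np.sin(a),np.full(n,z)]
def mask(n,pts):
    h=(P(n)@np.c_[pts,np.ones(len(pts))].T); uv=(h[:2]/h[2]).T.astype(np.float32)
    m=np.zeros((384*4,512*4),np.uint8); hull=cv2.convexHull((uv+0.5)*4).round().astype(np.int32); cv2.fillConvexPoly(m,hull,1)
    return cv2.resize(m.astype(np.float32),(512,384),interpolation=cv2.INTER_AREA)
def fit(build,x0,obs,step=0.01):
    def cost(p):
        return sum(1-(np.minimum(mask(n,build(p)),m).sum()/max(1,np.maximum(mask(n,build(p)),m).sum())) for n,m in obs.items())
    x0=np.array(x0,float); S=np.vstack([x0]+[x0+step*e for e in np.eye(len(x0))])
    r=minimize(cost,x0,method="Nelder-Mead",options=dict(initial_simplex=S,xatol=2e-4,fatol=1e-4)); return r.x,r.fun
E
python3 - <<'E'
from fit import *
objs={"canister":([0.63,-0.24],lambda p:np.vstack([ring(p,.028,.06),ring(p,.028,.26)])),
"bowl":([0.46,0.185],lambda p:np.vstack([ring(p,.038,0),ring(p,.085,.066)])),
"lid":([0.424,-0.19],lambda p:np.vstack([ring(p,.029,.008),ring(p,.029,.014),ring(p,.009,.039)])),
"tea_tin":([0.655,0.193],lambda p:np.vstack([ring(p,.0395,.06),ring(p,.0395,.17)])),
"salt_jar":([0.486,-0.444],lambda p:np.vstack([ring(p,.032,.0),ring(p,.03,.075)]))}
for nm,(x0,b) in objs.items():
    obs={}
    for n in("scene","top"):
        L=robot.outline_of(nm,n); uv=proj(n,[*x0,0.05])
        L=[e for e in L if np.hypot(*(np.array(e["centre"])[::-1]-uv))<45]
        if L: obs[n]=L[0]["pixels"].astype(np.float32)
    x,f=fit(b,x0,obs); print(nm,list(obs),x.round(4),round(f,3))
    for n in obs: print("   ",n,fit(b,x0,{n:obs[n]})[0].round(4))
# heights: triangulate canister mouth by eye, lid knob
print("mouth",tri([249,264.8],[127.2,356]).round(3))
for n,c,z in [("LF",(18,162),.09),("LB",(33,58),.09),("RB",(722,82),.09),("RF",(718,188),.09)]:
    print(n,ray("top",[90+c[1]/2.5,80+c[0]/2.5],z).round(3))
E
```

```text
canister ['scene', 'top'] [ 0.6542 -0.2587] 0.152
    scene [ 0.6544 -0.2596]
    top [ 0.6547 -0.257 ]
bowl ['scene', 'top'] [0.4587 0.1849] 0.154
    scene [0.4619 0.1782]
    top [0.4579 0.1867]
lid ['scene', 'top'] [ 0.422  -0.1821] 0.214
    scene [ 0.424  -0.1851]
    top [ 0.4215 -0.1805]
tea_tin ['scene', 'top'] [0.656  0.1859] 0.153
    scene [0.6583 0.1831]
    top [0.6556 0.1862]
salt_jar ['scene', 'top'] [ 0.479 -0.441] 0.178
    scene [ 0.4806 -0.4427]
    top [ 0.4787 -0.4382]
mouth [ 0.655 -0.26   0.255]
LF [0.582 0.572 0.09 ]
LB [0.72  0.563 0.09 ]
RB [ 0.716 -0.335  0.09 ]
RF [ 0.575 -0.331  0.09 ]
```

```bash
python3 -m creep '[0,0,-0.02,-5.7,1, 0,0,-0.02,-5.7,1, 0,0,-0.02,-5.7,1, 0,0,-0.02,-5.7,1, -0.0357,0.0168,0,0,1, -0.0357,0.0168,0,0,1, -0.0357,0.0168,0,0,1, -0.0357,0.0168,0,0,1]'; python3 -c "from h import *; st()"
```

```text
time_s: 2.47
position: [0.3156, 0.4619, 0.4867]
tool_rot: [-0.004, 0.693, 0.721, -0.001]
wrist_force: [1.6, -0.2, 1.0]
finger_gap: 0.0918
t2.47 grasp [0.3146 0.4626 0.3275] X [-0.04   0.999  0.005] Z [-0.006  0.004 -1.   ] F [ 1.6 -0.2  1. ] gap 0.0918 q [-0.59  0.27 -0.52  1.68  0.13  1.22  0.47]
```

```bash
python3 -m creep '[-0.037,0.016,0,2,1, -0.037,0.017,0,0,1, -0.037,0.017,0,0,1, -0.037,0.017,0,0,1, -0.037,0.017,0,0,1, -0.037,0.017,0,0,1, -0.037,0.017,0,0,1, -0.037,0.017,0,0,1, -0.037,0.017,0,0,1, -0.037,0.017,0,0,1, -0.037,0.017,0,0,1, -0.037,0.017,0,0,1]'; python3 -c "from h import *; st()"
```

```text
time_s: 3.47
position: [0.5218, 0.0058, 0.488]
tool_rot: [-0.001, 0.705, 0.709, 0.005]
wrist_force: [0.3, 0.0, 0.7]
finger_gap: 0.0915
t3.47 grasp [0.5226 0.007  0.3288] X [-0.006  1.     0.008] Z [ 0.005  0.008 -1.   ] F [0.3 0.  0.7] gap 0.0915 q [ 0.06  0.17 -0.14  1.78  0.02  1.19  1.5 ]
```

```bash
python3 -m creep '[-0.035,0.017,0,0,1, -0.035,0.017,0,0,1, -0.035,0.017,0,0,1, -0.035,0.017,0,0,1, -0.035,0.017,0,0,1, -0.035,0.017,0,0,1, -0.03,0.015,0,0,1, -0.02,0.01,0,0,1, 0,0,0,0,1]'; python3 - <<'E'
from h import *
st(); crop("a1","scene",200,200,320,320,5)
E
```

```text
time_s: 4.22
position: [0.6539, -0.2777, 0.487]
tool_rot: [0.003, 0.708, 0.706, 0.003]
wrist_force: [-0.5, -0.5, -0.2]
finger_gap: 0.092
t4.22 grasp [ 0.6552 -0.2775  0.3278] X [0.004 1.    0.001] Z [ 0.008  0.001 -1.   ] F [-0.5 -0.5 -0.2] gap 0.0920 q [ 0.36  0.52  0.01  1.29 -0.01  1.32  1.93]
```

```bash
python3 -m creep '[0.016,-0.001,0,0,1, 0.003,0,0,0,1, 0,0,0.025,0,1, 0,0,0.03,0,1, 0,0,0.03,0,1, 0,0,0.01,0,1, 0,0,0,0,1]'; python3 - <<'E'
from h import *
st(); crop("a2","scene",200,200,320,320,5); crop("a3","top",300,80,400,180,5)
E
```

```text
time_s: 4.85
position: [0.6542, -0.2384, 0.3946]
tool_rot: [0.002, 0.702, 0.712, 0.009]
wrist_force: [-0.1, -0.0, 0.5]
finger_gap: 0.0918
t4.85 grasp [ 0.6567 -0.237   0.2355] X [-0.014  1.     0.008] Z [ 0.015  0.009 -1.   ] F [-0.1 -0.   0.5] gap 0.0918 q [ 0.32  0.55 -0.01  1.45 -0.01  1.13  1.9 ]
```

```bash
python3 -m creep '[-0.01,0,0,0,1, -0.006,0,0,0,1, 0,0,0,0,1, 0,0,0,0,1]'; python3 -c "from h import *; st()"
```

```text
time_s: 5.28
position: [0.6568, -0.2569, 0.4044]
tool_rot: [0.009, 0.702, 0.712, 0.011]
wrist_force: [-0.3, -0.4, -0.6]
finger_gap: 0.0918
t5.28 grasp [ 0.6613 -0.2563  0.2453] X [-0.014  1.     0.003] Z [ 0.028  0.004 -1.   ] F [-0.3 -0.4 -0.6] gap 0.0918 q [ 0.34  0.56 -0.01  1.42 -0.01  1.14  1.92]
```

```bash
python3 -m creep '[0,0,0,0,1]'; python3 -c "from h import *; st(); st()";python3 -m creep '[0,0,0,0,1]'; python3 -c "from h import *; st()"
```

```text
time_s: 5.37
position: [0.6568, -0.2578, 0.4055]
tool_rot: [0.01, 0.703, 0.711, 0.011]
wrist_force: [0.3, 0.1, -0.1]
finger_gap: 0.0917
t5.37 grasp [ 0.6616 -0.2574  0.2464] X [-0.013  1.     0.003] Z [ 0.03   0.003 -1.   ] F [ 0.3  0.1 -0.1] gap 0.0917 q [ 0.35  0.56 -0.01  1.42 -0.01  1.14  1.92]
t5.37 grasp [ 0.6616 -0.2574  0.2464] X [-0.013  1.     0.003] Z [ 0.03   0.003 -1.   ] F [ 0.3  0.1 -0.1] gap 0.0917 q [ 0.35  0.56 -0.01  1.42 -0.01  1.14  1.92]
time_s: 5.45
position: [0.6569, -0.2584, 0.4063]
tool_rot: [0.01, 0.703, 0.711, 0.012]
wrist_force: [-0.6, 0.2, 0.8]
finger_gap: 0.0919
t5.45 grasp [ 0.6618 -0.258   0.2472] X [-0.012  1.     0.002] Z [ 0.031  0.002 -1.   ] F [-0.6  0.2  0.8] gap 0.0919 q [ 0.35  0.56 -0.01  1.42 -0.01  1.14  1.92]
```

```bash
python3 -m creep '[0,-0.005,0.012,0,1, 0,0,0.002,0,1, 0,0,0,0,0.4, 0,0,0,0,0.4, 0,0,0,0,0.4]'; python3 -c "from h import *; st()"
```

```text
time_s: 5.87
position: [0.6528, -0.2586, 0.3937]
tool_rot: [0.011, 0.703, 0.711, 0.012]
wrist_force: [0.8, -1.1, -0.4]
finger_gap: 0.0764
t5.87 grasp [ 0.6581 -0.2583  0.2346] X [-0.011  1.     0.002] Z [ 0.033  0.002 -0.999] F [ 0.8 -1.1 -0.4] gap 0.0764 q [ 0.35  0.56 -0.01  1.44 -0.01  1.11  1.93]
```

```bash
python3 -m creep '[0,-0.002,0.004,0,0, 0,0,0,0,0, 0,0,0,0,0, 0,0,0,0,0, 0,0,0,0,0, 0,0,0,0,0]'; python3 -c "from h import *; st()"
```

```text
time_s: 6.37
position: [0.6514, -0.2582, 0.3901]
tool_rot: [0.012, 0.703, 0.711, 0.013]
wrist_force: [0.2, -0.1, -0.3]
finger_gap: 0.0555
t6.37 grasp [ 0.6569 -0.2579  0.231 ] X [-0.012  1.     0.001] Z [ 0.034  0.002 -0.999] F [ 0.2 -0.1 -0.3] gap 0.0555 q [ 0.35  0.56 -0.01  1.45 -0.01  1.1   1.93]
```

```bash
python3 -m creep '[0,0,-0.006,0,0, 0,0,-0.004,0,0, 0,-0.012,0,0,0, 0,-0.012,0,0,0, 0,-0.012,0,0,0, 0,-0.01,0,0,0]'; python3 -c "from h import *; st()"
```

```text
time_s: 6.87
position: [0.6059, -0.2575, 0.3998]
tool_rot: [0.012, 0.702, 0.712, 0.014]
wrist_force: [1.6, -0.0, -0.3]
finger_gap: 0.0558
t6.87 grasp [ 0.6117 -0.2571  0.2407] X [-0.015  1.     0.002] Z [ 0.037  0.003 -0.999] F [ 1.6 -0.  -0.3] gap 0.0558 q [ 0.37  0.47 -0.01  1.56 -0.01  1.07  1.95]
```

```bash
python3 -m creep '[0,-0.013,0,0,0, 0,-0.013,0.001,0,0, 0,-0.013,0.001,0,0, 0,-0.013,0.002,0,0, 0,-0.013,0.002,0,0, 0,-0.01,0.002,0,0]'; python3 - <<'E'
from h import *
st(); crop("b1","scene",180,200,320,320,5)
E
```

```text
time_s: 7.37
position: [0.5334, -0.2577, 0.3954]
tool_rot: [0.021, 0.701, 0.713, 0.02]
wrist_force: [2.3, -0.1, -0.9]
finger_gap: 0.056
t7.37 grasp [ 0.5426 -0.2579  0.2365] X [-0.017  1.    -0.002] Z [ 0.058 -0.001 -0.998] F [ 2.3 -0.1 -0.9] gap 0.0560 q [ 0.42  0.36 -0.01  1.75 -0.02  0.98  2.01]
```

```bash
python3 -m creep '[0,-0.011,0.003,0,0, 0,-0.011,0.004,0,0, 0,-0.011,0.006,0,0, 0,-0.011,0.006,0,0, 0,-0.01,0.008,0,0, 0,-0.009,0.009,0,0, 0,-0.008,0.01,0,0]'; python3 - <<'E'
from h import *
st(); crop("b2","scene",180,200,320,320,5)
E
```

```text
time_s: 8.0
position: [0.4679, -0.2598, 0.3514]
tool_rot: [0.03, 0.7, 0.713, 0.024]
wrist_force: [0.6, -0.4, 0.7]
finger_gap: 0.0558
t8.00 grasp [ 0.4799 -0.2609  0.1926] X [-0.018  1.    -0.009] Z [ 0.075 -0.007 -0.997] F [ 0.6 -0.4  0.7] gap 0.0558 q [ 0.47  0.31 -0.01  1.93 -0.03  0.83  2.08]
```

```bash
python3 -m creep '[0,-0.006,0.01,0,0, 0,-0.005,0.01,0,0, 0,-0.005,0.01,0,0, 0,-0.004,0.01,0,0, 0,-0.003,0.01,0,0, 0,-0.002,0.01,0,0]'; python3 - <<'E'
from h import *
st(); crop("b3","scene",180,200,320,320,5)
E
```

```text
time_s: 8.55
position: [0.4489, -0.2623, 0.2903]
tool_rot: [0.032, 0.7, 0.713, 0.024]
wrist_force: [-0.5, 0.0, 0.9]
finger_gap: 0.056
t8.55 grasp [ 0.4617 -0.264   0.1316] X [-0.017  1.    -0.012] Z [ 0.08  -0.01  -0.997] F [-0.5  0.   0.9] gap 0.0560 q [ 0.49  0.37 -0.01  2.02 -0.04  0.68  2.11]
```

```bash
python3 -m creep '[0,0,-0.015,0,0, 0,0,-0.022,0,0, 0,0,-0.025,0,0, 0,0,-0.025,0,0, 0,0,-0.022,0,0, 0.008,0.005,-0.015,0,0, 0.018,0.005,-0.005,0,0, 0.025,0.005,0,0,0, 0.03,0.005,0,0,0, 0.033,0.005,0,0,0, 0.033,0.005,0,0,0]'; python3 - <<'E'
from h import *
st(); crop("b4","scene",160,140,320,300,5)
E
```

```text
time_s: 9.52
position: [0.4631, -0.1159, 0.4161]
tool_rot: [0.022, 0.706, 0.707, 0.018]
wrist_force: [1.1, 0.8, -1.2]
finger_gap: 0.0555
t9.52 grasp [ 0.472  -0.1167  0.2571] X [-0.002  1.    -0.005] Z [ 0.056 -0.005 -0.998] F [ 1.1  0.8 -1.2] gap 0.0555 q [ 0.29  0.13 -0.11  1.99  0.01  0.96  1.75]
```

```bash
cat >> h.py <<'E'
def rayplane(n,rc,p0,nv):
    c=CAL[n]; W=c["world_from_camera"]; f=192/np.tan(np.radians(c["vfov"]/2))
    d=W[:3,:3]@np.array([(rc[1]-c["cx"])/f,-(rc[0]-c["cy"])/f,-1]); o=W[:3,3]; return o+d*np.dot(np.array(p0)-o,nv)/np.dot(d,nv)
E
python3 - <<'E'
from h import *
o=[.472,-.117,.257]
p=rayplane("scene",[238,282.4],o,[0,1,0]); print(p.round(3), np.linalg.norm(p-o), np.degrees(np.arctan2(p[0]-o[0],o[2]-p[2])))
E
```

```text
[ 0.625 -0.117  0.169] 0.17646419771171887 59.92288933697411
```

```bash
python3 -m creep '[0,-0.005,-0.02,0,0, 0,0,-0.025,0,0, 0,0,-0.02,0,0, 0,0,-0.005,-6,0, 0.01,0,0,-7,0, 0.01,0,0,-7,0, 0.015,0.01,0,-7,0, 0.02,0.015,0,-4,0]'; python3 -c "from h import *; st()"
```

```text
time_s: 10.23
position: [0.4571, -0.0437, 0.4845]
tool_rot: [0.018, 0.477, 0.879, 0.01]
wrist_force: [0.8, 0.1, -1.1]
finger_gap: 0.0558
t10.23 grasp [ 0.4636 -0.0435  0.3254] X [-0.545  0.838 -0.021] Z [ 0.041  0.001 -0.999] F [ 0.8  0.1 -1.1] gap 0.0558 q [ 0.23  0.04 -0.19  1.93  0.01  1.13  2.18]
```

```bash
python3 -m creep '[0.023,0.022,0,3,0, 0.023,0.022,0,0,0, 0.023,0.023,0,0,0, 0.023,0.023,0,0,0, 0.023,0.023,0,0,0, 0.023,0.023,0,0,0, 0.018,0.018,0,0,0, 0.01,0.01,0,0,0]'; python3 - <<'E'
from h import *
st(); crop("b5","scene",220,110,380,270,5)
E
```

```text
time_s: 10.9
position: [0.5138, 0.1923, 0.4821]
tool_rot: [0.013, 0.499, 0.866, 0.007]
wrist_force: [1.0, 1.1, -1.2]
finger_gap: 0.0558
t10.90 grasp [0.5184 0.1922 0.3229] X [-0.501  0.865 -0.015] Z [ 0.029 -0.001 -1.   ] F [ 1.   1.1 -1.2] gap 0.0558 q [-0.08  0.23 -0.39  1.73  0.11  1.18  1.6 ]
```

```bash
python3 -m creep '[0.01,0,0,0,0, 0.006,0,0,0,0, 0,0,0,0,0]'; python3 - <<'E'
from h import *
o,_=st()
p=rayplane("scene",[166.6,348],[.5184,.1922,.3229],[.5,-.866,0]); d=p-[.5184,.1922,.3229];print(p.round(3), np.linalg.norm(d), np.degrees(np.arctan2(np.hypot(d[0],d[1]),-d[2])))
crop("b6","scene",220,110,380,270,5);crop("b7","top",130,90,270,230,5)
E
```

```text
time_s: 11.2
position: [0.5047, 0.2107, 0.4792]
tool_rot: [0.01, 0.497, 0.868, 0.006]
wrist_force: [0.0, -0.2, -1.0]
finger_gap: 0.0552
t11.20 grasp [0.5083 0.2108 0.3201] X [-0.506  0.862 -0.011] Z [ 0.023  0.001 -1.   ] F [ 0.  -0.2 -1. ] gap 0.0552 q [-0.11  0.23 -0.4   1.73  0.11  1.18  1.56]
[0.652 0.269 0.224] 0.1830050958427894 57.28012567849782
```

```bash
python3 -m creep '[0,-0.003,0.02,0,0, 0,-0.003,0.025,0,0, 0,-0.003,0.025,0,0, 0,-0.003,0.022,0,0, 0,-0.003,0.012,0,0, 0,0,0.005,0,0]'; python3 - <<'E'
from h import *
st()
crop("b8","scene",220,110,380,270,5)
E
```

```text
time_s: 11.8
position: [0.4972, 0.1949, 0.3703]
tool_rot: [0.015, 0.502, 0.865, 0.008]
wrist_force: [0.1, -0.4, -1.9]
finger_gap: 0.056
t11.80 grasp [0.5026 0.1946 0.2112] X [-0.496  0.868 -0.018] Z [ 0.034 -0.002 -0.999] F [ 0.1 -0.4 -1.9] gap 0.0560 q [-0.11  0.32 -0.38  1.89  0.16  0.93  1.52]
```

```bash
python3 -m creep '[0.007,0,0,0,0, 0.005,0,0.004,0,0, 0.001,0,0.007,0,0, 0.001,0,0.008,0,0, 0.001,0,0.008,0,0]'; python3 - <<'E'
from h import *
st()
crop("b9","scene",220,110,380,270,5)
E
```

```text
time_s: 12.27
position: [0.493, 0.2088, 0.346]
tool_rot: [0.018, 0.503, 0.864, 0.011]
wrist_force: [-0.1, 0.0, -1.8]
finger_gap: 0.0555
t12.27 grasp [0.4998 0.209  0.1869] X [-0.493  0.87  -0.02 ] Z [ 0.043  0.001 -0.999] F [-0.1  0.  -1.8] gap 0.0555 q [-0.14  0.35 -0.38  1.91  0.19  0.87  1.47]
```

```bash
python3 -m creep '[0.001,-0.001,0.009,0,0, 0.001,-0.001,0.009,0,0, 0.001,-0.001,0.009,0,0, 0.001,-0.001,0.009,0,0, 0.001,-0.001,0.009,0,0, 0.001,0,0.006,0,0]'; python3 - <<'E'
from h import *
st()
crop("b10","scene",220,110,380,270,5)
E
```

```text
time_s: 12.82
position: [0.4889, 0.212, 0.29]
tool_rot: [0.02, 0.504, 0.864, 0.012]
wrist_force: [-0.1, -1.4, 1.2]
finger_gap: 0.0559
t12.82 grasp [0.4963 0.2123 0.131 ] X [-0.492  0.87  -0.021] Z [ 0.046  0.002 -0.999] F [-0.1 -1.4  1.2] gap 0.0559 q [-0.17  0.42 -0.35  1.96  0.24  0.75  1.42]
```

```bash
python3 -m creep '[0.001,0,0.007,0,0, 0.001,0,0.007,0,0, 0.001,0,0.007,0,0, 0.001,0,0.006,0,0, 0,0,0.004,0,0]'; python3 - <<'E'
from h import *
st()
crop("b11","scene",220,110,380,270,5)
E
```

```text
time_s: 13.28
position: [0.4877, 0.2161, 0.255]
tool_rot: [0.019, 0.504, 0.864, 0.012]
wrist_force: [-0.7, -0.7, 1.7]
finger_gap: 0.0556
t13.28 grasp [0.4947 0.2163 0.096 ] X [-0.492  0.87  -0.021] Z [ 0.044  0.001 -0.999] F [-0.7 -0.7  1.7] gap 0.0556 q [-0.2   0.48 -0.33  1.98  0.27  0.69  1.38]
```

```bash
python3 -m creep '[0,0,0.005,0,0, 0,0,0.004,0,0, 0,0,0,0,0, 0,0,0,0,0]'; python3 - <<'E'
from h import *
st()
crop("b12","scene",220,110,380,270,5); crop("b13","top",130,90,270,230,5)
E
```

```text
time_s: 13.67
position: [0.4878, 0.2163, 0.2441]
tool_rot: [0.018, 0.503, 0.864, 0.011]
wrist_force: [0.1, -0.6, 2.3]
finger_gap: 0.0554
t13.67 grasp [0.4946 0.2165 0.0851] X [-0.493  0.87  -0.02 ] Z [ 0.043  0.001 -0.999] F [ 0.1 -0.6  2.3] gap 0.0554 q [-0.21  0.5  -0.33  1.98  0.28  0.67  1.37]
```

```bash
python3 -m creep '[0,0,0,0,0, 0,0,0,0,0, 0,0,0,0,0, 0,0,0,0,0, 0,0,0,0,0]'; python3 - <<'E'
from h import *
st()
crop("b14","scene",240,160,340,235,8)
for e in robot.landmark_of("dipper_mid","scene")[:2]: print(e)
E
```

```text
time_s: 14.18
position: [0.4878, 0.2163, 0.245]
tool_rot: [0.019, 0.503, 0.864, 0.012]
wrist_force: [-1.3, 0.9, 0.0]
finger_gap: 0.0561
t14.18 grasp [0.4947 0.2165 0.0859] X [-0.493  0.87  -0.02 ] Z [ 0.044  0.001 -0.999] F [-1.3  0.9  0. ] gap 0.0561 q [-0.21  0.49 -0.33  1.98  0.28  0.67  1.37]
```

```bash
python3 - <<'E'
from h import *
o,_=st()
p=rayplane("scene",[184.4,347],o,[.493,-.87,0]); d=p-o;print(p.round(3), np.linalg.norm(d), np.degrees(np.arctan2(d[2],np.hypot(d[0],d[1]))))
from fit import *
L=robot.outline_of("canister","scene"); print([(e["score"],e["pixels"].sum()) for e in L])
obs=L[0]["pixels"]; 
im=robot.capture("scene").copy(); im[obs]=im[obs]//2+[0,120,0]
cv2.imwrite("pics/o1.png",cv2.resize(im[100:260,220:380,::-1].astype(np.uint8),None,fx=5,fy=5))
uh=np.array([.87,.493,0])
for al in (8,12,16,20,24):
    a=-(uh*np.cos(np.radians(al))+np.array([0,0,np.sin(np.radians(al))])) # toward mouth
    c=o; e1=np.cross(a,[0,0,1]);e1/=np.linalg.norm(e1);e2=np.cross(a,e1)
    t=np.linspace(0,2*np.pi,40)[:,None]; 
    pts=np.vstack([c+a*s+.028*(np.cos(t)*e1+np.sin(t)*e2) for s in(-.171,-.08)])
    m=mask("scene",pts)>.5; print(al,(m&obs).sum(),(m|obs).sum(),(m&~obs).sum(),(obs&~m).sum())
E
```

```text
t14.28 grasp [0.4947 0.2165 0.0859] X [-0.493  0.87  -0.02 ] Z [ 0.044  0.001 -0.999] F [-0.9 -0.7 -0.5] gap 0.0556 q [-0.21  0.49 -0.33  1.98  0.28  0.67  1.37]
[0.646 0.302 0.125] 0.17833400586747625 12.611805597549946
[(0.65, np.int64(409)), (0.21, np.int64(391))]
8 168 619 210 241
12 218 576 167 191
16 243 562 153 166
20 248 564 155 161
24 246 580 171 163
```

```bash
python3 - <<'E'
from h import *
o=np.array([.4947,.2165,.0859]);uh=np.array([.87,.493,0])
for al in (8,10,12,14,16,18,20,22):
    d=uh*np.cos(np.radians(al))+np.array([0,0,np.sin(np.radians(al))])
    a,b=proj("scene",o+.05*d),proj("scene",o+.171*d); print(al,((b-a)[1]/(b-a)[0]).round(3),a.round(1),b.round(1))
E
```

```text
8 -0.059 [312.3 189.6] [345.2 187.6]
10 -0.087 [312.3 189.2] [345.2 186.3]
12 -0.115 [312.2 188.8] [345. 185.]
14 -0.144 [312.2 188.5] [344.9 183.7]
16 -0.173 [312.1 188.1] [344.6 182.5]
18 -0.203 [312.  187.7] [344.3 181.2]
20 -0.233 [311.9 187.4] [344.  179.9]
22 -0.263 [311.7 187. ] [343.6 178.6]
```

```bash
python3 -m creep '[0,-0.01,0,0,0, 0,-0.01,0,0,0, 0,-0.005,0,0,0, 0,0.04,0,0,0, 0,0,0,0,0, 0,0,0,0,0]'; python3 - <<'E'
from h import *
st()
crop("b15","scene",240,160,340,235,8)
E
```

```text
time_s: 14.88
position: [0.4911, 0.2187, 0.2407]
tool_rot: [0.014, 0.503, 0.864, 0.004]
wrist_force: [-3.6, -0.7, -1.0]
finger_gap: 0.0557
t14.88 grasp [0.4955 0.2175 0.0816] X [-0.494  0.869 -0.02 ] Z [ 0.028 -0.007 -1.   ] F [-3.6 -0.7 -1. ] gap 0.0557 q [-0.21  0.51 -0.33  1.97  0.28  0.69  1.37]
```

```bash
python3 -m creep '[0,-0.008,0,0,0, 0,-0.01,0,0,0, 0,-0.01,0,0,0, 0,0,0,0,0, 0,0.041,0,0,0, 0,0.005,0,0,0, 0,0,0,0,0]'; python3 - <<'E'
from h import *
st()
crop("b16","scene",240,160,340,235,8)
E
```

```text
time_s: 15.52
position: [0.4987, 0.2228, 0.2396]
tool_rot: [0.012, 0.502, 0.865, 0.0]
wrist_force: [-2.3, -1.3, -1.3]
finger_gap: 0.0555
t15.52 grasp [0.5021 0.2209 0.0804] X [-0.495  0.869 -0.021] Z [ 0.021 -0.012 -1.   ] F [-2.3 -1.3 -1.3] gap 0.0555 q [-0.22  0.53 -0.32  1.94  0.28  0.7   1.37]
```

```bash
python3 -m creep '[0,0,-0.01,0,0, 0,0,-0.02,0,0, 0,0,-0.025,0,0, 0,0,-0.03,0,0, 0,0,-0.03,0,0, 0,0,-0.03,0,0, 0,0,-0.035,0,0, 0,0,-0.035,0,0, 0,0,-0.03,0,0]'; python3 - <<'E'
from h import *
st()
crop("b17","scene",220,110,380,270,5)
E
```

```text
time_s: 16.32
position: [0.4861, 0.222, 0.4928]
tool_rot: [0.009, 0.502, 0.865, -0.005]
wrist_force: [1.1, 0.0, -1.0]
finger_gap: 0.0554
t16.32 grasp [0.4877 0.2191 0.3336] X [-0.496  0.868 -0.021] Z [ 0.01  -0.018 -1.   ] F [ 1.1  0.  -1. ] gap 0.0554 q [-0.14  0.21 -0.41  1.73  0.11  1.22  1.52]
```

```bash
python3 - <<'E'
from h import *
o,Rm=st()
uh=np.array([.868,.496,0])
im=cv2.imread("pics/b17.png")
def px(X): 
    u=proj("scene",X); return tuple(int(round((v-b+.5)*5)) for v,b in zip(u,(220,110)))
for off,col in((0,(0,0,255)),(.01,(255,0,0))):
  for al,c2 in((10,col),):
    d=uh*np.cos(np.radians(al))+np.array([0,0,np.sin(np.radians(al))]); n=np.cross(d,np.cross(uh,[0,0,-1])); n/=np.linalg.norm(n); n*=np.sign(n[2])
    c=o+np.array([0,0,off]); e1=np.cross(d,n); t=np.linspace(0,2*np.pi,40)
    for s in(-.029,.171): cv2.polylines(im,[np.array([px(c+d*s+.028*(np.cos(a)*e1+np.sin(a)*n)) for a in t])],True,col,1)
    cv2.line(im,px(c-d*.029),px(c+d*.171),col,1)
cv2.imwrite("pics/b17o.png",im)
E
```

```text
t16.37 grasp [0.4903 0.2209 0.3404] X [-0.496  0.868 -0.022] Z [ 0.02  -0.014 -1.   ] F [3.  2.2 3.9] gap 0.0555 q [-0.14  0.2  -0.41  1.72  0.11  1.22  1.52]
```

```bash
python3 -m creep '[0,0.01,0,4,0, 0,0.01,0,6.5,0, 0,0.01,0,6.5,0, 0.005,0.01,0,6.5,0, 0.01,0.01,0,4,0, 0.015,0.01,0,1,0, 0.015,0.008,0,0,0, 0.01,0.003,0,0,0, 0.005,0,0,0,0]'; python3 - <<'E'
from h import *
st()
crop("c1","scene",240,60,400,200,5)
E
```

```text
time_s: 17.12
position: [0.5497, 0.2971, 0.5127]
tool_rot: [0.017, 0.71, 0.704, 0.009]
wrist_force: [-0.2, -0.2, -1.6]
finger_gap: 0.0556
t17.12 grasp [0.5555 0.2952 0.3536] X [ 0.008  1.    -0.012] Z [ 0.037 -0.012 -0.999] F [-0.2 -0.2 -1.6] gap 0.0556 q [-0.29  0.35 -0.35  1.5   0.16  1.29  0.91]
```

```bash
python3 - <<'E'
from h import *
o=np.array([.5555,.2952,.3536]);uh=np.array([1,0,0])
for al in (-10,-5,0,5,10,15):
    d=uh*np.cos(np.radians(al))+np.array([0,0,np.sin(np.radians(al))])
    a,b=proj("scene",o+.05*d),proj("scene",o+.171*d); print(al,((b-a)[1]/(b-a)[0]).round(3),((a-[240,60]+.5)*5).round(0),((b-[240,60]+.5)*5).round(0))
E
```

```text
-10 0.49 [518. 348.] [678. 427.]
-5 0.396 [520. 343.] [685. 408.]
0 0.305 [521. 337.] [690. 389.]
5 0.216 [522. 331.] [693. 368.]
10 0.127 [522. 325.] [694. 347.]
15 0.037 [521. 319.] [693. 326.]
```

```bash
python3 -m creep '[0.003,0.002,0.02,0,0, 0.003,0.001,0.03,0,0, 0.003,0,0.035,0,0, 0.003,0,0.035,0,0, 0.003,0,0.035,0,0, 0.002,0,0.03,0,0, 0.002,0,0.02,0,0, 0,0,0.01,0,0]'; python3 - <<'E'
from h import *
st()
crop("c2","scene",240,100,400,240,5)
E
```

```text
time_s: 17.83
position: [0.5587, 0.3126, 0.2982]
tool_rot: [0.02, 0.709, 0.705, 0.014]
wrist_force: [-0.2, 0.5, -1.3]
finger_gap: 0.0557
t17.83 grasp [0.5663 0.3113 0.1392] X [ 0.005  1.    -0.008] Z [ 0.048 -0.008 -0.999] F [-0.2  0.5 -1.3] gap 0.0557 q [-0.34  0.57 -0.31  1.68  0.26  0.89  0.81]
```

```bash
python3 -m creep '[0,0,0.003,0,0.58, 0,0,0,0,0.58, 0,0,0,0,0.58]'; python3 - <<'E'
from h import *
st()
crop("c3","scene",240,100,400,240,5)
E
```

```text
time_s: 18.13
position: [0.5587, 0.3109, 0.2956]
tool_rot: [0.02, 0.709, 0.705, 0.013]
wrist_force: [-0.2, 0.5, -0.2]
finger_gap: 0.0557
t18.13 grasp [0.5661 0.3094 0.1366] X [ 0.006  1.    -0.009] Z [ 0.046 -0.01  -0.999] F [-0.2  0.5 -0.2] gap 0.0557 q [-0.34  0.57 -0.31  1.69  0.26  0.88  0.81]
```

```bash
python3 -m creep '[0,0,-0.015,0,0.3, 0,0.005,-0.025,0,0, 0,0.01,-0.03,0,0, 0,0.015,-0.03,0,0, 0,0.015,-0.03,0,0, 0,0.01,-0.025,0,0, 0,0.005,-0.01,0,0, 0,0,0,0,0]'; python3 - <<'E'
from h import *
st()
crop("c4","scene",240,60,400,200,5)
E
```

```text
time_s: 18.85
position: [0.612, 0.312, 0.4843]
tool_rot: [0.022, 0.708, 0.705, 0.021]
wrist_force: [0.7, -0.3, -1.2]
finger_gap: 0.0558
t18.85 grasp [0.6217 0.3116 0.3254] X [ 0.005  1.    -0.002] Z [ 0.061 -0.002 -0.998] F [ 0.7 -0.3 -1.2] gap 0.0558 q [-0.3   0.48 -0.33  1.38  0.2   1.26  0.92]
```

```bash
python3 -m creep '[0,0,0,0,0.575, 0,0,0,0,0.575, 0,0,0,0,0]'; python3 - <<'E'
from h import *
st()
crop("c5","scene",240,60,400,200,5)
E
```

```text
time_s: 19.15
position: [0.6098, 0.3121, 0.4826]
tool_rot: [0.022, 0.708, 0.706, 0.02]
wrist_force: [-0.5, -0.5, -1.5]
finger_gap: 0.0559
t19.15 grasp [0.6192 0.3116 0.3237] X [ 0.004  1.    -0.003] Z [ 0.059 -0.003 -0.998] F [-0.5 -0.5 -1.5] gap 0.0559 q [-0.3   0.48 -0.33  1.39  0.19  1.25  0.92]
```

```bash
python3 -m creep '[0,0,0,0,0.585, 0,0,0,0,0.585, 0,0,0,0,0.585, 0,0,0,0,0]'; python3 - <<'E'
from h import *
st()
crop("c6","scene",240,60,400,200,5)
E
```

```text
time_s: 19.53
position: [0.6086, 0.3122, 0.4785]
tool_rot: [0.021, 0.708, 0.706, 0.016]
wrist_force: [-0.7, 1.2, -0.6]
finger_gap: 0.0559
t19.53 grasp [0.6169 0.3112 0.3195] X [ 0.002  1.    -0.006] Z [ 0.053 -0.006 -0.999] F [-0.7  1.2 -0.6] gap 0.0559 q [-0.3   0.48 -0.33  1.39  0.19  1.25  0.92]
```

```bash
python3 -m creep '[0,0,0,0,0.59, 0,0,0,0,0.59, 0,0,0,0,0.59, 0,0,0,0,0]'; python3 - <<'E'
from h import *
st()
crop("c7","scene",240,60,400,200,5)
E
```

```text
time_s: 19.92
position: [0.6086, 0.3122, 0.478]
tool_rot: [0.021, 0.708, 0.706, 0.016]
wrist_force: [-0.4, 0.0, -1.7]
finger_gap: 0.0557
t19.92 grasp [0.6169 0.3112 0.319 ] X [ 0.002  1.    -0.006] Z [ 0.052 -0.006 -0.999] F [-0.4  0.  -1.7] gap 0.0557 q [-0.3   0.48 -0.33  1.39  0.19  1.25  0.92]
```

```bash
python3 -m creep '[0,-0.018,0.005,0,0, 0,-0.022,0.02,0,0, 0,-0.022,0.03,0,0, 0,-0.018,0.035,0,0, 0,-0.008,0.035,0,0, 0,-0.002,0.025,0,0, 0,0,0.012,0,0, 0,0,0,0,0]'; python3 - <<'E'
from h import *
st()
crop("c8","scene",240,100,400,240,5)
E
```

```text
time_s: 20.63
position: [0.5266, 0.3122, 0.3105]
tool_rot: [0.022, 0.708, 0.705, 0.022]
wrist_force: [-0.7, 0.2, 0.0]
finger_gap: 0.0556
t20.63 grasp [0.5366 0.3122 0.1516] X [ 0.004  1.    -0.   ] Z [ 0.063 -0.    -0.998] F [-0.7  0.2  0. ] gap 0.0556 q [-0.35  0.51 -0.32  1.76  0.25  0.86  0.78]
```

```bash
python3 -m creep '[0,0,0.008,0,0, 0,0,0.008,0,0, 0,0,0.006,0,0, 0,0,0.005,0,0, 0,0,0.002,0,0]'; python3 - <<'E'
from h import *
st()
crop("c9","scene",240,100,400,240,5)
E
```

```text
time_s: 21.1
position: [0.5324, 0.3145, 0.2871]
tool_rot: [0.023, 0.709, 0.704, 0.028]
wrist_force: [-7.1, -0.3, 0.8]
finger_gap: 0.0555
t21.10 grasp [0.544  0.3155 0.1283] X [0.006 1.    0.007] Z [ 0.073  0.006 -0.997] F [-7.1 -0.3  0.8] gap 0.0555 q [-0.35  0.54 -0.31  1.76  0.27  0.81  0.77]
```

```bash
python3 -m creep '[0,-0.006,0.002,0,0, 0,-0.003,0.004,0,0, 0,0,0.004,0,0, 0,0,0,0,0]'; python3 - <<'E'
from h import *
st()
crop("c10","scene",240,100,400,240,5)
E
```

```text
time_s: 21.48
position: [0.5252, 0.3152, 0.2775]
tool_rot: [0.025, 0.709, 0.705, 0.031]
wrist_force: [1.3, -1.1, -0.8]
finger_gap: 0.0558
t21.48 grasp [0.5378 0.3166 0.1188] X [0.005 1.    0.009] Z [ 0.079  0.009 -0.997] F [ 1.3 -1.1 -0.8] gap 0.0558 q [-0.36  0.55 -0.3   1.79  0.28  0.78  0.75]
```

```bash
python3 -m creep '[0,0,0,0,0.8, 0,0,0,0,0.8, 0,0,0,0,0.8, 0,0,0,0,0.8, 0,0,0,0,0.8]'; python3 - <<'E'
from h import *
st()
crop("c11","scene",240,100,400,240,5); crop("c12","top",100,80,240,220,5)
E
```

```text
time_s: 21.95
position: [0.5263, 0.3151, 0.2786]
tool_rot: [0.025, 0.709, 0.704, 0.032]
wrist_force: [0.6, 0.4, 0.6]
finger_gap: 0.0732
t21.95 grasp [0.5392 0.3166 0.12  ] X [0.006 1.    0.01 ] Z [ 0.081  0.009 -0.997] F [0.6 0.4 0.6] gap 0.0732 q [-0.36  0.55 -0.3   1.78  0.28  0.78  0.75]
```

```bash
python3 -m creep '[0,0,-0.006,0,0.8, 0,0.001,-0.003,0,0, 0,0,0,0,0, 0,0,0,0,0, 0,0,0,0,0, 0,0,0,0,0, 0,0,0,0,0]'; python3 - <<'E'
from h import *
st()
crop("c13","scene",240,100,400,240,5)
E
```

```text
time_s: 22.63
position: [0.5266, 0.315, 0.2888]
tool_rot: [0.025, 0.709, 0.704, 0.032]
wrist_force: [0.4, -0.4, -1.5]
finger_gap: 0.0557
t22.63 grasp [0.5395 0.3165 0.1302] X [0.006 1.    0.01 ] Z [ 0.081  0.01  -0.997] F [ 0.4 -0.4 -1.5] gap 0.0557 q [-0.36  0.53 -0.31  1.78  0.27  0.8   0.76]
```

```bash
python3 -m creep '[0,0,-0.01,0,0.58, 0,0.005,-0.015,0,0.58, 0,0.006,-0.02,0,0.58, 0,0.008,-0.02,0,0.58, 0,0.008,-0.015,0,0.58, 0,0.004,-0.006,0,0.58]'; python3 - <<'E'
from h import *
st()
crop("c14","scene",240,80,400,220,5)
E
```

```text
time_s: 23.18
position: [0.5478, 0.3133, 0.3781]
tool_rot: [0.023, 0.708, 0.705, 0.026]
wrist_force: [1.1, -0.3, -1.4]
finger_gap: 0.0557
t23.18 grasp [0.5589 0.314  0.2193] X [0.004 1.    0.004] Z [ 0.069  0.004 -0.998] F [ 1.1 -0.3 -1.4] gap 0.0557 q [-0.32  0.46 -0.34  1.66  0.22  0.99  0.83]
```

```bash
python3 -m creep '[0,0.006,-0.015,0,0.58, 0,0.008,-0.02,0,0.585, 0,0.006,-0.015,0,0.59, 0,0,0,0,0.59, 0,0,0,0,0.59, 0,0,0,0,0]'; python3 - <<'E'
from h import *
st()
crop("c15","scene",240,80,400,220,5)
E
```

```text
time_s: 23.73
position: [0.5626, 0.3122, 0.427]
tool_rot: [0.022, 0.708, 0.705, 0.023]
wrist_force: [0.2, -0.1, -0.6]
finger_gap: 0.0553
t23.73 grasp [0.5726 0.3124 0.2681] X [0.004 1.    0.001] Z [ 0.063  0.001 -0.998] F [ 0.2 -0.1 -0.6] gap 0.0553 q [-0.31  0.44 -0.34  1.57  0.2   1.11  0.87]
```

```bash
python3 -m creep '[0,0.01,-0.008,0,0.592, 0,0.012,-0.008,0,0.592, 0,0.012,-0.005,0,0.592, 0,0.008,0,0,0.592, 0,0.003,0,0,0.592, 0,0,0,0,0.592, 0,0,0,0,0]'; python3 - <<'E'
from h import *
st()
crop("c16","scene",240,80,400,220,5)
E
```

```text
time_s: 24.37
position: [0.6027, 0.3121, 0.4392]
tool_rot: [0.018, 0.707, 0.707, 0.013]
wrist_force: [-1.2, 0.5, -1.4]
finger_gap: 0.0561
t24.37 grasp [0.6098 0.3109 0.2802] X [ 0.     1.    -0.008] Z [ 0.045 -0.008 -0.999] F [-1.2  0.5 -1.4] gap 0.0561 q [-0.3   0.5  -0.33  1.45  0.2   1.18  0.91]
```

```bash
python3 -m creep '[0,0,0,0,0.597, 0,0,0,0,0.597, 0,0,0,0,0.597, 0,0,0,0,0]'; python3 - <<'E'
from h import *
st()
crop("c17","scene",240,80,400,220,5)
E
```

```text
time_s: 24.75
position: [0.6006, 0.3126, 0.4379]
tool_rot: [0.018, 0.706, 0.708, 0.012]
wrist_force: [-0.9, 0.1, -1.2]
finger_gap: 0.0558
t24.75 grasp [0.6073 0.3112 0.2789] X [-0.002  1.    -0.009] Z [ 0.042 -0.009 -0.999] F [-0.9  0.1 -1.2] gap 0.0558 q [-0.3   0.5  -0.33  1.46  0.2   1.18  0.91]
```

```bash
python3 -m creep '[0,0,0,0,0.602, 0,0,0,0,0.602, 0,0,0,0,0]'; python3 - <<'E'
from h import *
st()
crop("c18","scene",240,80,400,220,5)
E
```

```text
time_s: 25.05
position: [0.6004, 0.3127, 0.4384]
tool_rot: [0.018, 0.706, 0.708, 0.012]
wrist_force: [-0.2, 0.0, -1.5]
finger_gap: 0.0561
t25.05 grasp [0.6072 0.3114 0.2794] X [-0.002  1.    -0.008] Z [ 0.043 -0.008 -0.999] F [-0.2  0.  -1.5] gap 0.0561 q [-0.3   0.5  -0.33  1.46  0.2   1.18  0.91]
```

```bash
cat > tube.py <<'E'
from fit import *
def tubefit(x0=(25,0,.173),umin=0,cams=("scene","top"),az=0):
    o,Rm=st(); obs={}
    for n in cams:
        L=robot.outline_of("canister",n)
        if L and L[0]["score"]>.4: obs[n]=L[0]["pixels"]
    pg={n:proj(n,o) for n in obs}
    uh=np.array([Rm[1,0],-Rm[0,0],0]); uh/=np.linalg.norm(uh)
    if uh[0]<0: uh=-uh
    def model(p,n):
        b=np.radians(p[0]); d=uh*np.cos(b)-np.array([0,0,np.sin(b)]); nr=uh*np.sin(b)+np.array([0,0,np.cos(b)]); e=np.cross(d,nr)
        t=np.linspace(0,2*np.pi,48)[:,None]; c=o+nr*p[1]
        return mask(n,np.vstack([c+d*s+.028*(np.cos(t)*e+np.sin(t)*nr) for s in(p[2]-.2,p[2])]))
    def cost(p):
        q=[p[0],p[1]/1000,p[2]/1000]; s=0
        for n,m in obs.items():
            mm=model(q,n); w=np.ones((384,512),bool)
            if n=="scene": w[:,:int(pg[n][0]+umin)]=False
            else: w[int(pg[n][1]-22):]=False   # only far part
            s+=1-(np.minimum(mm,m)*w).sum()/max(1,(np.maximum(mm,m)*w).sum())
        return s
    x0=np.array([x0[0],x0[1]*1000,x0[2]*1000]); S=np.vstack([x0,x0+[15,0,0],x0+[0,8,0],x0+[0,0,10]])
    r=minimize(cost,x0,method="Nelder-Mead",options=dict(initial_simplex=S,xatol=.1,fatol=1e-4))
    print(list(obs),"beta %.1f off %.1f mm, bottom at %.1f mm"%tuple(r.x),"cost %.3f"%r.fun); return r.x
E
python3 - <<'E'
from tube import *
tubefit(umin=10); tubefit(umin=10,cams=("scene",))
E
```

```text
t25.10 grasp [0.6072 0.3114 0.2794] X [-0.002  1.    -0.008] Z [ 0.043 -0.008 -0.999] F [ 0.1 -0.2 -1.2] gap 0.0558 q [-0.3   0.5  -0.33  1.46  0.2   1.18  0.91]
['scene', 'top'] beta 23.6 off 0.6 mm, bottom at 181.6 mm cost 1.054
t25.20 grasp [0.6072 0.3114 0.2793] X [-0.002  1.    -0.008] Z [ 0.042 -0.008 -0.999] F [-0.3 -0.2 -1.8] gap 0.0556 q [-0.3   0.5  -0.33  1.46  0.2   1.18  0.91]
['scene'] beta 23.5 off 0.4 mm, bottom at 181.2 mm cost 0.053
```

```bash
python3 -m creep '[0,0,0,0,0.6, 0,0,0,0,0.6, 0,0,0,0,0.6, 0,0,0,0,0.6, 0,0,0,0,0.6]'; python3 - <<'E'
from tube import *
tubefit(umin=10,cams=("scene",))
E
```

```text
time_s: 25.67
position: [0.6006, 0.3126, 0.4383]
tool_rot: [0.018, 0.706, 0.708, 0.012]
wrist_force: [0.0, 0.3, -1.4]
finger_gap: 0.0554
t25.67 grasp [0.6073 0.3113 0.2792] X [-0.002  1.    -0.008] Z [ 0.042 -0.008 -0.999] F [ 0.   0.3 -1.4] gap 0.0554 q [-0.3   0.5  -0.33  1.46  0.2   1.18  0.91]
['scene'] beta 22.4 off -1.0 mm, bottom at 182.3 mm cost 0.049
```

```bash
python3 -m creep '[0,0,0,0,0.604, 0,0,0,0,0.604]'; python3 - <<'E'
from tube import *
tubefit(umin=10,cams=("scene",))
E
python3 -m creep '[0,0,0,0,0.607, 0,0,0,0,0.604]'; python3 - <<'E'
from tube import *
tubefit(umin=10,cams=("scene",))
E
```

```text
time_s: 25.88
position: [0.6006, 0.3126, 0.4382]
tool_rot: [0.018, 0.706, 0.708, 0.012]
wrist_force: [0.5, -0.2, -1.1]
finger_gap: 0.0556
t25.88 grasp [0.6073 0.3113 0.2792] X [-0.002  1.    -0.008] Z [ 0.042 -0.008 -0.999] F [ 0.5 -0.2 -1.1] gap 0.0556 q [-0.3   0.5  -0.33  1.46  0.2   1.18  0.91]
['scene'] beta 24.3 off 2.2 mm, bottom at 181.7 mm cost 0.060
time_s: 26.1
position: [0.6006, 0.3126, 0.4383]
tool_rot: [0.018, 0.706, 0.708, 0.012]
wrist_force: [0.5, -0.8, -0.7]
finger_gap: 0.0558
t26.10 grasp [0.6074 0.3113 0.2792] X [-0.002  1.    -0.008] Z [ 0.042 -0.008 -0.999] F [ 0.5 -0.8 -0.7] gap 0.0558 q [-0.3   0.5  -0.33  1.46  0.2   1.18  0.91]
['scene'] beta 22.5 off -1.0 mm, bottom at 181.3 mm cost 0.049
```

```bash
python3 -m creep '[0.003,-0.02,-0.005,0,0, 0.006,-0.03,0,0,0, 0.006,-0.035,0,0,0, 0.006,-0.038,0,0,0, 0.006,-0.035,0.01,0,0, 0.006,-0.032,0.02,0,0, 0.004,-0.025,0.028,0,0, 0.002,-0.008,0.03,0,0, 0,0,0.025,0,0, 0,0,0.012,0,0, 0,0,0.003,0,0]'; python3 - <<'E'
from tube import *
tubefit(umin=10,cams=("scene",))
crop("d1","scene",220,100,380,240,5)
E
```

```text
time_s: 27.07
position: [0.3753, 0.3525, 0.3043]
tool_rot: [0.02, 0.707, 0.707, 0.019]
wrist_force: [0.1, 0.2, -1.1]
finger_gap: 0.0557
t27.07 grasp [0.384  0.3523 0.1453] X [-0.001  1.    -0.001] Z [ 0.055 -0.001 -0.999] F [ 0.1  0.2 -1.1] gap 0.0557 q [-0.49  0.38 -0.39  1.99  0.26  0.78  0.53]
['scene'] beta 25.0 off 0.0 mm, bottom at 173.0 mm cost 1.000
```

```bash
python3 - <<'E'
import re
s=open('tube.py').read()
s=s.replace("""if L and L[0]["score"]>.4: obs[n]=L[0]["pixels"]""","""L=[e for e in L if np.hypot(*(np.array(e["centre"])[::-1]-proj(n,o+np.array([.08,0,-.04]))))<30]
        if L: obs[n]=L[0]["pixels"]""")
open('tube.py','w').write(s)
from tube import *
print([(e["score"],e["centre"],e["pixels"].sum()) for e in robot.outline_of("canister","scene")])
tubefit(umin=10,cams=("scene",))
E
```

```text
[(0.75, [163.6, 310.0], np.int64(616))]
t27.22 grasp [0.3859 0.3532 0.1477] X [0.001 1.    0.001] Z [ 0.057  0.001 -0.998] F [-0.5  0.3  0.1] gap 0.0559 q [-0.49  0.37 -0.39  1.99  0.26  0.78  0.53]
['scene'] beta 30.6 off -3.9 mm, bottom at 180.3 mm cost 0.094
```

```bash
python3 -m creep '[0,0.006,-0.005,0,0, 0,0.01,-0.001,0,0, 0,0.01,0,0,0, 0,0.006,-0.003,0,0]'; python3 - <<'E'
from tube import *
tubefit(x0=(30,0,.18),umin=10,cams=("scene",))
crop("d2","scene",220,100,380,240,5)
E
```

```text
time_s: 27.6
position: [0.4125, 0.354, 0.3231]
tool_rot: [0.02, 0.707, 0.706, 0.025]
wrist_force: [-6.5, 1.2, 4.5]
finger_gap: 0.0558
t27.60 grasp [0.4227 0.355  0.1642] X [0.002 1.    0.006] Z [ 0.064  0.006 -0.998] F [-6.5  1.2  4.5] gap 0.0558 q [-0.46  0.39 -0.38  1.92  0.25  0.83  0.59]
['scene'] beta 29.9 off -38.9 mm, bottom at 157.6 mm cost 0.079
```

```bash
python3 -m creep '[0,0.004,-0.008,0,0, 0,0.005,-0.009,0,0, 0,0.006,-0.009,0,0, 0,0.007,-0.009,0,0]'; python3 - <<'E'
from h import *
st()
crop("d3","scene",220,100,380,240,5)
E
```

```text
time_s: 28.03
position: [0.4323, 0.3533, 0.3609]
tool_rot: [0.02, 0.707, 0.706, 0.023]
wrist_force: [0.0, 0.5, -1.8]
finger_gap: 0.0558
t28.03 grasp [0.442 0.354 0.202] X [0.001 1.    0.004] Z [ 0.061  0.004 -0.998] F [ 0.   0.5 -1.8] gap 0.0558 q [-0.43  0.37 -0.39  1.85  0.22  0.92  0.64]
```

```bash
python3 - <<'E'
from tube import *
x=tubefit(x0=(35,0,.18),umin=10,cams=("scene",))
o,_=st()
im=cv2.imread("pics/d3.png")
for b,col in((30,(255,0,0)),(35,(0,255,0)),(40,(0,0,255)),(45,(255,255,0))):
    t=np.radians(b); d=np.array([np.cos(t),0,-np.sin(t)])
    p=[tuple(int(v) for v in ((proj("scene",o+d*s)-[220,100]+.5)*5)) for s in(0,.181)]
    cv2.line(im,*p,col,1)
cv2.imwrite("pics/d3o.png",im)
E
```

```text
t28.08 grasp [0.4449 0.3546 0.2044] X [0.002 1.    0.007] Z [ 0.065  0.007 -0.998] F [3.3 1.1 0.4] gap 0.0557 q [-0.43  0.36 -0.39  1.85  0.22  0.92  0.65]
['scene'] beta 30.0 off -6.3 mm, bottom at 180.9 mm cost 0.036
t28.13 grasp [0.4443 0.3547 0.2035] X [0.003 1.    0.007] Z [ 0.065  0.007 -0.998] F [ 1.   0.6 -1.6] gap 0.0557 q [-0.43  0.36 -0.39  1.85  0.22  0.92  0.64]
```

```bash
python3 -m creep '[0,-0.02,0,0,0, 0,-0.025,0.01,0,0, 0,-0.012,0.018,0,0, 0,0,0.018,0,0, 0,0,0.01,0,0, 0,0,0.002,0,0]'; python3 - <<'E'
from tube import *
x=tubefit(x0=(30,-.004,.18),umin=10,cams=("scene",))
E
```

```text
time_s: 28.63
position: [0.381, 0.3547, 0.302]
tool_rot: [0.021, 0.709, 0.704, 0.03]
wrist_force: [0.7, 0.5, -0.7]
finger_gap: 0.055
t28.63 grasp [0.3923 0.3566 0.1432] X [0.006 1.    0.012] Z [ 0.071  0.012 -0.997] F [ 0.7  0.5 -0.7] gap 0.0550 q [-0.49  0.38 -0.39  1.99  0.27  0.76  0.52]
['scene'] beta 29.6 off 71.1 mm, bottom at 196.8 mm cost 0.081
```

```bash
python3 -m creep '[0,0.006,0,0,0, 0,0.008,0,0,0, 0,0.008,0,0,0, 0,0.004,0,0,0]'; python3 - <<'E'
from h import *
st()
crop("d4","scene",240,140,360,240,6)
E
```

```text
time_s: 29.02
position: [0.4107, 0.3552, 0.3062]
tool_rot: [0.021, 0.709, 0.704, 0.031]
wrist_force: [-0.8, 0.3, -1.5]
finger_gap: 0.0556
t29.02 grasp [0.4223 0.3573 0.1474] X [0.006 1.    0.014] Z [ 0.073  0.013 -0.997] F [-0.8  0.3 -1.5] gap 0.0556 q [-0.47  0.41 -0.38  1.94  0.27  0.78  0.56]
```

```bash
python3 -m creep '[0,0.004,0,0,0, 0,0.002,-0.004,0,0, 0,0.002,-0.007,0,0, 0,0.003,-0.008,0,0, 0,0.003,-0.008,0,0]'; python3 - <<'E'
from h import *
st()
crop("d5","scene",240,120,360,220,6)
E
```

```text
time_s: 29.48
position: [0.4246, 0.3537, 0.3355]
tool_rot: [0.021, 0.71, 0.703, 0.029]
wrist_force: [1.0, 0.0, -1.9]
finger_gap: 0.0557
t29.48 grasp [0.436  0.3556 0.1767] X [0.009 1.    0.012] Z [ 0.071  0.012 -0.997] F [ 1.   0.  -1.9] gap 0.0557 q [-0.44  0.39 -0.39  1.89  0.25  0.85  0.6 ]
```

```bash
python3 -m creep '[0,0.003,-0.009,0,0, 0,0.004,-0.009,0,0, 0,0.005,-0.009,0,0, 0,0.006,-0.008,0,0]'; python3 - <<'E'
from h import *
st()
crop("d6","scene",240,120,360,220,6)
E
```

```text
time_s: 29.87
position: [0.4407, 0.3537, 0.3774]
tool_rot: [0.021, 0.709, 0.704, 0.031]
wrist_force: [0.6, 0.6, -0.5]
finger_gap: 0.056
t29.87 grasp [0.4525 0.3559 0.2187] X [0.007 1.    0.014] Z [ 0.074  0.013 -0.997] F [ 0.6  0.6 -0.5] gap 0.0560 q [-0.41  0.35 -0.4   1.83  0.22  0.94  0.65]
```

```bash
python3 - <<'E'
from tube import *
for x0 in((45,0,.18),(55,-.005,.18)): x=tubefit(x0=x0,umin=8,cams=("scene",))
o,_=st(); b=np.radians(x[0]); c=o+(x[2]*np.array([np.cos(b),0,-np.sin(b)])+(28+x[1])*np.array([np.sin(b),0,np.cos(b)]))/1000; print("upper corner",c.round(3))
E
```

```text
t29.92 grasp [0.455  0.3564 0.2208] X [0.008 1.    0.016] Z [ 0.077  0.016 -0.997] F [2.5 0.8 0.3] gap 0.0556 q [-0.41  0.35 -0.39  1.82  0.22  0.94  0.65]
['scene'] beta 47.0 off -2.4 mm, bottom at 183.6 mm cost 0.054
t29.97 grasp [0.4545 0.3563 0.2197] X [0.009 1.    0.016] Z [ 0.077  0.015 -0.997] F [-0.2 -0.5 -0.9] gap 0.0557 q [-0.41  0.35 -0.39  1.82  0.22  0.94  0.65]
['scene'] beta 47.8 off 0.9 mm, bottom at 182.7 mm cost 0.060
t30.02 grasp [0.4533 0.3559 0.2184] X [0.009 1.    0.015] Z [ 0.075  0.014 -0.997] F [-0.  -0.3 -1.9] gap 0.0559 q [-0.41  0.35 -0.39  1.83  0.22  0.93  0.65]
upper corner [0.597 0.356 0.102]
```

```bash
python3 -m creep '[0,-0.015,0,0,0, 0,-0.015,0.004,0,0, 0,-0.002,0.01,0,0, 0,0,0.01,0,0, 0,0.004,0.004,0,0, 0,0.008,0,0,0, 0,0.01,0,0,0, 0,0.006,0,0,0]'; python3 - <<'E'
from h import *
st()
crop("d7","scene",240,120,360,220,6)
E
```

```text
time_s: 30.68
position: [0.4416, 0.3527, 0.3433]
tool_rot: [0.021, 0.71, 0.703, 0.029]
wrist_force: [0.4, 0.3, -1.5]
finger_gap: 0.056
t30.68 grasp [0.453  0.3544 0.1845] X [0.009 1.    0.011] Z [ 0.072  0.011 -0.997] F [ 0.4  0.3 -1.5] gap 0.0560 q [-0.42  0.39 -0.38  1.85  0.25  0.87  0.63]
```

```bash
python3 -m creep '[0,0.005,-0.006,0,0, 0,0.006,-0.007,0,0, 0,0.007,-0.007,0,0, 0,0.008,-0.007,0,0, 0,0.009,-0.006,0,0]'; python3 - <<'E'
from h import *
st()
crop("d8","scene",240,120,360,220,6)
E
```

```text
time_s: 31.15
position: [0.4778, 0.3512, 0.381]
tool_rot: [0.021, 0.711, 0.703, 0.028]
wrist_force: [-0.7, 0.1, -2.2]
finger_gap: 0.0559
t31.15 grasp [0.4886 0.3527 0.2222] X [0.011 1.    0.01 ] Z [ 0.068  0.01  -0.998] F [-0.7  0.1 -2.2] gap 0.0559 q [-0.39  0.4  -0.38  1.75  0.22  0.97  0.7 ]
```

```bash
python3 -m creep '[0,0.008,-0.004,0,0, 0,0.01,-0.004,0,0, 0,0.01,-0.003,0,0, 0,0.01,-0.003,0,0, 0,0.01,-0.002,0,0]'; python3 - <<'E'
from tube import *
tubefit(x0=(75,0,.18),umin=-5,cams=("scene",))
crop("d9","scene",240,120,360,220,6)
E
```

```text
time_s: 31.62
position: [0.5291, 0.3504, 0.406]
tool_rot: [0.021, 0.711, 0.702, 0.03]
wrist_force: [-1.8, 0.5, -1.3]
finger_gap: 0.0559
t31.62 grasp [0.5406 0.3523 0.2472] X [0.012 1.    0.013] Z [ 0.072  0.012 -0.997] F [-1.8  0.5 -1.3] gap 0.0559 q [-0.36  0.44 -0.37  1.63  0.22  1.05  0.76]
['scene'] beta 64.7 off -57.9 mm, bottom at 173.4 mm cost 0.053
```

```bash
python3 -m creep '[0,-0.003,-0.01,0,0, 0,0,-0.018,0,0, 0,0,-0.018,0,0, 0,0.005,-0.01,0,0, -0.004,0.015,-0.002,0,0, -0.006,0.022,0,0,0, -0.007,0.024,0,0,0, -0.007,0.022,0,0,0, -0.004,0.015,0,0,0, 0,0.005,0,0,0, 0,0,0,0,0]'; python3 - <<'E'
from h import *
st()
crop("d10","scene",260,90,380,190,6)
E
```

```text
time_s: 32.63
position: [0.6308, 0.3214, 0.4821]
tool_rot: [0.024, 0.709, 0.704, 0.035]
wrist_force: [-0.5, 0.1, -2.0]
finger_gap: 0.0558
t32.63 grasp [0.644  0.3239 0.3235] X [0.006 1.    0.016] Z [ 0.083  0.016 -0.996] F [-0.5  0.1 -2. ] gap 0.0558 q [-0.29  0.51 -0.35  1.34  0.21  1.24  0.91]
```

```bash
python3 -m creep '[0,0,0.015,0,0, 0,0,0.02,0,0, 0,0,0.018,0,0, 0,0,0.01,0,0, 0,0,0.006,0,0]'; python3 - <<'E'
from h import *
st()
crop("d11","scene",260,110,380,210,6)
E
```

```text
time_s: 33.1
position: [0.6307, 0.3276, 0.4152]
tool_rot: [0.023, 0.706, 0.707, 0.037]
wrist_force: [-0.2, -0.3, -1.1]
finger_gap: 0.0555
t33.10 grasp [0.6442 0.3309 0.2566] X [-0.001  1.     0.021] Z [ 0.085  0.021 -0.996] F [-0.2 -0.3 -1.1] gap 0.0555 q [-0.3   0.56 -0.34  1.41  0.23  1.12  0.9 ]
```

```bash
python3 -m creep '[-0.001,0,0.005,0,0, -0.001,0,0.004,0,0, 0,0,0.003,0,0]'; python3 -m creep '[0,0,0.003,0,0, 0,0,0.002,0,0]'
```

```text
time_s: 33.4
position: [0.6305, 0.3272, 0.4032]
tool_rot: [0.022, 0.705, 0.707, 0.037]
wrist_force: [-0.8, 0.9, -0.8]
finger_gap: 0.0558
time_s: 33.57
position: [0.632, 0.3274, 0.4018]
tool_rot: [0.024, 0.706, 0.707, 0.04]
wrist_force: [-1.3, -2.6, 4.6]
finger_gap: 0.056
```

```bash
python3 - <<'E'
from h import *
st()
crop("d12","scene",260,110,380,210,6)
E
```

```text
t33.57 grasp [0.6463 0.331  0.2433] X [-0.003  1.     0.023] Z [ 0.09   0.023 -0.996] F [-1.3 -2.6  4.6] gap 0.0560 q [-0.3   0.57 -0.34  1.43  0.24  1.09  0.89]
```

```bash
python3 -m creep '[0,0,0,0,1, 0,0,0,0,1, 0,0,0,0,1, 0,0,0,0,1, 0,0,0,0,1, 0,0,0,0,1, 0,0,0,0,1]'; python3 - <<'E'
from h import *
st()
crop("d13","scene",260,110,380,210,6);crop("d14","top",100,80,240,220,5)
E
```

```text
time_s: 34.2
position: [0.6329, 0.3277, 0.4044]
tool_rot: [0.024, 0.706, 0.707, 0.043]
wrist_force: [-0.4, 0.0, 0.4]
finger_gap: 0.0912
t34.20 grasp [0.6479 0.3318 0.246 ] X [-0.003  1.     0.026] Z [ 0.095  0.026 -0.995] F [-0.4  0.   0.4] gap 0.0912 q [-0.3   0.57 -0.34  1.43  0.24  1.09  0.89]
```

```bash
python3 - <<'E'
from h import *
im=cv2.imread("pics/d13.png")
# project upright canister at candidate positions and leaning
def dr(base,tilt,col):
    a=np.array([np.sin(tilt[0]),np.sin(tilt[1]),1.]);a/=np.linalg.norm(a); e=np.cross(a,[0,1,0]);e/=np.linalg.norm(e);f=np.cross(a,e)
    for s in(0,.2):
        pts=[((proj("scene",base+a*s+.028*(np.cos(t)*e+np.sin(t)*f))-[260,110]+.5)*6).astype(int) for t in np.linspace(0,6.283,40)]
        cv2.polylines(im,[np.array(pts)],True,col,1)
dr(np.array([.648,.328,.06]),(0,0),(255,0,0)); dr(np.array([.648,.328,.06]),(.15,0),(0,255,0)); dr(np.array([.648,.328,.06]),(0,.15),(0,0,255))
cv2.imwrite("pics/d13o.png",im)
E
python3 - <<'E'
from fit import *
b=lambda p:np.vstack([ring(p,.028,.06),ring(p,.028,.26)])
L=robot.outline_of("canister","scene"); print([(e["score"],e["centre"],e["pixels"].sum()) for e in L])
m=L[0]["pixels"]
def cost(p):
    mm=mask("scene",b(p)); w=np.ones_like(mm,bool); w[:170]=False  # lower part unoccluded
    return 1-(np.minimum(mm,m)*w).sum()/(np.maximum(mm,m)*w).sum()
for x0 in([.66,.33],[.675,.335]):
    r=minimize(cost,x0,method="Nelder-Mead",options=dict(initial_simplex=[x0,[x0[0]+.02,x0[1]],[x0[0],x0[1]+.02]],xatol=2e-4)); print(r.x,r.fun)
x=r.x
im=robot.capture("scene")[110:210,260:380,::-1].copy(); im=cv2.resize(im,None,fx=6,fy=6)
for z in(.06,.26):
    cv2.polylines(im,[np.array([((proj("scene",q)-[260,110]+.5)*6).astype(int) for q in ring(x,.028,z)])],True,(255,0,0),1)
cv2.imwrite("pics/d15.png",im); st()
E
```

```text
[(0.66, [173.0, 357.1], np.int64(716))]
[0.66489222 0.33125954] 0.08557391166687012
[0.66490003 0.33122436] 0.08557391166687012
t34.40 grasp [0.6479 0.3318 0.246 ] X [-0.003  1.     0.026] Z [ 0.095  0.026 -0.995] F [ 0.6 -0.1 -0.3] gap 0.0918 q [-0.3   0.57 -0.34  1.43  0.24  1.09  0.89]
```

```bash
python3 - <<'E'
from h import *
crop("d16","scene",260,110,380,210,6); st()
E
```

```text
t34.45 grasp [0.6479 0.3318 0.246 ] X [-0.003  1.     0.026] Z [ 0.095  0.026 -0.995] F [ 0.1  0.6 -0. ] gap 0.0917 q [-0.3   0.57 -0.34  1.43  0.24  1.09  0.89]
```

```bash
python3 -m creep '[0,0,0,0,1, 0,0,0,0,1, 0,0,0,0,1, 0,0,0,0,1, 0,0,0,0,1, 0,0,0,0,1]'; python3 - <<'E'
from h import *
crop("d17","scene",260,110,380,210,6); st()
E
python3 - <<'E'
from fit import *
b=lambda p:np.vstack([ring(p,.028,.06),ring(p,.028,.26)])
L=robot.outline_of("canister","scene")
m=L[0]["pixels"]
def cost(p):
    mm=mask("scene",b(p)); w=np.ones_like(mm,bool); w[:160]=False
    return 1-(np.minimum(mm,m)*w).sum()/(np.maximum(mm,m)*w).sum()
x0=[.66,.33]
r=minimize(cost,x0,method="Nelder-Mead",options=dict(initial_simplex=[x0,[x0[0]+.02,x0[1]],[x0[0],x0[1]+.02]],xatol=2e-4)); print(r.x,r.fun)
x=r.x
im=cv2.imread("pics/d17.png")
for z in(.06,.26):
    cv2.polylines(im,[np.array([((proj("scene",q)-[260,110]+.5)*6).astype(int) for q in ring(x,.028,z)])],True,(255,0,0),1)
cv2.imwrite("pics/d18.png",im); st()
E
```

```text
time_s: 34.95
position: [0.6329, 0.3277, 0.4043]
tool_rot: [0.024, 0.706, 0.707, 0.043]
wrist_force: [-0.2, 0.0, -0.3]
finger_gap: 0.0917
t35.00 grasp [0.6479 0.3318 0.2459] X [-0.003  1.     0.026] Z [ 0.094  0.026 -0.995] F [ 0.2 -0.3  0.4] gap 0.0916 q [-0.3   0.57 -0.34  1.43  0.24  1.09  0.89]
[0.66773419 0.33586251] 0.08955085277557373
t35.05 grasp [0.6479 0.3318 0.2459] X [-0.003  1.     0.026] Z [ 0.094  0.026 -0.995] F [-0.3 -0.  -0.2] gap 0.0919 q [-0.3   0.57 -0.34  1.43  0.24  1.09  0.89]
```

```bash
python3 -m creep '[0,0,-0.01,0,1, 0,0,-0.02,0,1, 0,0,-0.03,0,1, 0,0,-0.035,0,1, 0,0,-0.03,0,1, -0.01,-0.01,-0.01,0,1]'; python3 - <<'E'
from h import *
st(); crop("e1","scene",260,110,380,210,6)
E
```

```text
time_s: 35.55
position: [0.6094, 0.3147, 0.5399]
tool_rot: [0.022, 0.705, 0.708, 0.038]
wrist_force: [-0.5, 0.8, 1.5]
finger_gap: 0.0919
t35.55 grasp [0.623  0.3183 0.3813] X [-0.004  1.     0.022] Z [ 0.085  0.023 -0.996] F [-0.5  0.8  1.5] gap 0.0919 q [-0.28  0.44 -0.36  1.32  0.19  1.32  0.93]
```

```bash
python3 -m creep '[-0.02,-0.01,0,0,1, -0.034,-0.014,0,0,1, -0.036,-0.015,0,0,1, -0.036,-0.015,0,0,1, -0.036,-0.015,0,0,1, -0.036,-0.015,0,0,1, -0.036,-0.015,0.01,0,1, -0.036,-0.015,0.02,0,1, -0.036,-0.015,0.02,0,0.6, -0.036,-0.015,0.02,0,0.6, -0.036,-0.015,0.02,0,0.6, -0.036,-0.015,0.02,0,0.6]'; python3 - <<'E'
from fit import *
st()
b=lambda p:np.vstack([ring(p,.028,.06),ring(p,.028,.26)])
for nm,b,x0 in (("canister",b,[.66,.33]),("lid",lambda p:np.vstack([ring(p,.029,.008),ring(p,.029,.014),ring(p,.009,.039)]),[.424,-.183])):
    obs={}
    for n in("scene","top"):
        L=robot.outline_of(nm,n); uv=proj(n,[*x0,0.1])
        L=[e for e in L if np.hypot(*(np.array(e["centre"])[::-1]-uv))<30]
        if L: obs[n]=L[0]["pixels"].astype(np.float32)
    for k in list(obs): print(nm,k,fit(b,x0,{k:obs[k]}))
    print(fit(b,x0,obs))
E
```

```text
time_s: 36.6
position: [0.4457, -0.0919, 0.4175]
tool_rot: [0.028, 0.7, 0.712, 0.048]
wrist_force: [1.1, -0.3, -0.7]
finger_gap: 0.0695
t36.60 grasp [ 0.4626 -0.0872  0.2593] X [-0.017  0.999  0.028] Z [ 0.106  0.029 -0.994] F [ 1.1 -0.3 -0.7] gap 0.0695 q [ 0.29  0.08 -0.14  2.05 -0.04  0.91  1.77]
canister scene (array([0.6652531 , 0.33225303]), np.float64(0.08945947885513306))
(array([0.6652531 , 0.33225303]), np.float64(0.08945947885513306))
lid scene (array([ 0.42360987, -0.1835276 ]), np.float64(0.13610011339187622))
lid top (array([ 0.42204169, -0.18047008]), np.float64(0.07513415813446045))
(array([ 0.42233487, -0.18151802]), np.float64(0.2398563027381897))
```

```bash
python3 -m creep '[-0.026,-0.014,0.02,0,0.45, -0.026,-0.014,0.025,0,0.45, -0.02,-0.012,0.03,0,0.45, -0.012,-0.006,0.03,0,0.45, -0.004,-0.004,0.03,0,0.45, 0,-0.002,0.015,0,0.45, 0,0,0,0,0.45]'; python3 -c "from h import *; st()"
```

```text
time_s: 37.38
position: [0.4251, -0.1699, 0.2647]
tool_rot: [0.037, 0.694, 0.717, 0.056]
wrist_force: [0.0, 0.3, 0.5]
finger_gap: 0.0413
t37.38 grasp [ 0.4458 -0.1653  0.1069] X [-0.035  0.999  0.025] Z [ 0.13   0.029 -0.991] F [0.  0.3 0.5] gap 0.0413 q [ 0.42  0.32 -0.08  2.19 -0.1   0.53  2.03]
```

```bash
python3 -m creep '[-0.007,-0.01,0.01,0,0.45, -0.006,-0.011,0.012,0,0.45, -0.003,-0.006,0.012,0,0.45, 0,-0.002,0.008,0,0.45, 0,0,0,0,0.45]'; python3 - <<'E'
from h import *
st(); crop("e2","scene",170,200,270,290,7); crop("e3","top",270,160,370,260,6)
E
```

```text
time_s: 37.8
position: [0.4113, -0.1809, 0.2229]
tool_rot: [0.041, 0.688, 0.722, 0.06]
wrist_force: [-0.2, 0.6, -0.6]
finger_gap: 0.0411
t37.80 grasp [ 0.4337 -0.176   0.0654] X [-0.049  0.999  0.024] Z [ 0.141  0.031 -0.989] F [-0.2  0.6 -0.6] gap 0.0411 q [ 0.47  0.39 -0.09  2.23 -0.12  0.41  2.11]
```

```bash
python3 -m creep '[-0.004,-0.008,0.005,0,0.45, -0.003,-0.005,0.008,0,0.45, 0,-0.002,0.006,0,0.45, 0,0,0.002,0,0.45]'; python3 - <<'E'
from h import *
st(); crop("e4","scene",170,200,270,290,7)
E
```

```text
time_s: 38.23
position: [0.4025, -0.1885, 0.2024]
tool_rot: [0.045, 0.687, 0.723, 0.062]
wrist_force: [-0.8, 0.0, -0.5]
finger_gap: 0.0412
t38.23 grasp [ 0.4264 -0.1841  0.0451] X [-0.052  0.998  0.02 ] Z [ 0.15   0.027 -0.988] F [-0.8  0.  -0.5] gap 0.0412 q [ 0.5   0.43 -0.1   2.25 -0.12  0.34  2.15]
```

```bash
python3 -m creep '[0.001,-0.004,0.005,0,0.45, 0,0,0.001,0,0, 0,0,0,0,0, 0,0,0,0,0, 0,0,0,0,0, 0,0,0,0,0, 0,0,0,0,0, 0,0,0,0,0]'; python3 - <<'E'
from h import *
st(); crop("e5","scene",170,200,270,290,7)
E
```

```text
time_s: 38.95
position: [0.3993, -0.1872, 0.1948]
tool_rot: [0.044, 0.687, 0.723, 0.062]
wrist_force: [0.1, -0.4, -1.2]
finger_gap: 0.0167
t38.95 grasp [ 0.423  -0.1827  0.0375] X [-0.052  0.998  0.021] Z [ 0.149  0.028 -0.988] F [ 0.1 -0.4 -1.2] gap 0.0167 q [ 0.51  0.44 -0.11  2.25 -0.13  0.32  2.15]
```

```bash
python3 -m creep '[0,0,-0.01,0,0, 0,0,-0.02,0,0, 0,0.003,-0.03,0,0, 0,0.003,-0.035,0,0, 0,0.003,-0.035,0,0, 0.005,0.005,-0.035,0,0, 0.01,0.006,-0.035,0,0, 0.015,0.008,-0.035,0,0, 0.02,0.01,-0.03,0,0, 0.028,0.013,-0.02,0,0, 0.033,0.015,-0.01,0,0, 0.036,0.017,0,0,0]'; python3 - <<'E'
from h import *
st(); crop("e6","scene",170,100,310,220,5)
E
```

```text
time_s: 40.0
position: [0.4227, -0.0463, 0.5242]
tool_rot: [0.046, 0.694, 0.716, 0.061]
wrist_force: [0.8, -0.9, -2.2]
finger_gap: 0.0172
t40.00 grasp [ 0.4467 -0.0426  0.3669] X [-0.033  0.999  0.018] Z [ 0.151  0.023 -0.988] F [ 0.8 -0.9 -2.2] gap 0.0172 q [ 0.36 -0.1  -0.28  1.97 -0.07  1.12  1.71]
```

```bash
python3 -m creep '[0.034,0.018,0.003,0,0, 0.034,0.019,0.003,0,0, 0.034,0.019,0.003,0,0, 0.034,0.019,0.003,0,0, 0.034,0.019,0.003,0,0, 0.034,0.019,0.003,0,0, 0.034,0.019,0.003,0,0, 0.034,0.019,0.003,0,0, 0.03,0.019,0.003,0,0, 0.02,0.013,0.002,0,0, 0.01,0.008,0,0,0, 0,0,0,0,0]'; python3 - <<'E'
from h import *
st(); crop("e7","scene",250,50,390,170,5)
E
```

```text
time_s: 41.05
position: [0.6009, 0.3118, 0.5364]
tool_rot: [0.05, 0.69, 0.719, 0.062]
wrist_force: [0.4, 0.5, -1.1]
finger_gap: 0.0171
t41.05 grasp [0.6259 0.3149 0.3792] X [-0.042  0.999  0.013] Z [ 0.157  0.019 -0.987] F [ 0.4  0.5 -1.1] gap 0.0171 q [-0.15  0.43 -0.55  1.38  0.32  1.26  0.89]
```

```bash
python3 -m creep '[0.007,0.012,0.01,0,0, 0.006,0.012,0.015,0,0, 0.003,0.006,0.016,0,0, 0,0.001,0.012,0,0, 0,0,0.004,0,0, 0,0,0,0,0]'; python3 - <<'E'
from h import *
st(); crop("e8","scene",290,90,380,180,7); crop("e9","top",100,60,220,180,5)
E
```

```text
time_s: 41.6
position: [0.6383, 0.323, 0.4837]
tool_rot: [0.053, 0.692, 0.718, 0.058]
wrist_force: [-0.0, -0.6, -0.9]
finger_gap: 0.0168
t41.60 grasp [0.6631 0.3247 0.3265] X [-0.038  0.999  0.004] Z [ 0.156  0.01  -0.988] F [-0.  -0.6 -0.9] gap 0.0168 q [-0.18  0.53 -0.52  1.35  0.37  1.21  0.87]
```

```bash
cat > align.py <<'E'
from fit import *
def align():
    g,_=st(); zl=g[2]-.0375
    Lc=robot.outline_of("canister","scene"); Ll=robot.outline_of("lid","scene")
    Lc=[e for e in Lc if np.hypot(*(np.array(e["centre"])[::-1]-proj("scene",[.665,.332,.16])))<30]
    Ll=[e for e in Ll if np.hypot(*(np.array(e["centre"])[::-1]-proj("scene",[g[0],g[1],zl+.01])))<20]
    print([(e["score"],e["pixels"].sum()) for e in Lc[:2]],[(e["score"],e["pixels"].sum()) for e in Ll[:2]])
    b=lambda p:np.vstack([ring(p,.028,.06),ring(p,.028,.26)])
    pc,fc=fit(b,[.665,.332],{"scene":Lc[0]["pixels"].astype(np.float32)})
    im=robot.capture("scene").copy()
    pl=None
    if Ll:
        m=Ll[0]["pixels"].astype(np.float32)
        pl,fl=fit(lambda p:np.vstack([ring(p,.029,zl+.008),ring(p,.029,zl+.014)]),[g[0],g[1]],{"scene":m}); print("lid",pl.round(4),round(fl,3))
    print("canister",pc.round(4),round(fc,3))
    s=8; u0,v0=300,110; im=cv2.resize(im[v0:v0+75,u0:u0+90,::-1],None,fx=s,fy=s,interpolation=cv2.INTER_CUBIC)
    def dr(c,r,z,col): cv2.polylines(im,[np.array([((proj("scene",q)-[u0,v0]+.5)*s).round().astype(int) for q in ring(c,r,z)])],True,col,1)
    dr(pc,.028,.26,(255,0,0)); dr(pc,.028,.06,(255,0,0)); 
    dr(g[:2],.029,zl+.014,(0,255,0)); 
    if pl is not None: dr(pl,.029,zl+.014,(0,0,255))
    cv2.imwrite("pics/al_%d.png"%int(robot.get_obs()["time_s"]*100),im); print("al_%d"%int(robot.get_obs()["time_s"]*100))
E
python3 -c "from align import *; align()"; ls pics | grep al_
```

```text
t41.70 grasp [0.6634 0.325  0.3278] X [-0.038  0.999  0.005] Z [ 0.157  0.011 -0.987] F [-0.3  0.4 -0.3] gap 0.0172 q [-0.18  0.53 -0.52  1.35  0.37  1.21  0.87]
[(0.79, np.int64(748))] [(0.57, np.int64(107))]
lid [0.67   0.3156] 0.274
canister [0.6641 0.335 ] 0.107
al_4185
al_4185.png
```

```bash
python3 - <<'E'
from h import *
g,_=st(); zl=g[2]-.0375
a=proj("scene",[.665,.33,.26]);b=proj("scene",[.665,.33,zl+.014]); print("zdisc",zl+.014,"pred mouth-lid",(a-b).round(2))
J=np.array([proj("scene",[.675,.33,.26])-a,proj("scene",[.665,.34,.26])-a]).T/10; print(J.round(3))
e=np.array([-1.25,10.25])-(a-b); print("mouth rel lid (mm)",np.linalg.solve(J,e).round(1))
E
```

```text
t41.85 grasp [0.6639 0.3264 0.3296] X [-0.039  0.999  0.007] Z [ 0.16   0.013 -0.987] F [-0.5 -0.2 -1.2] gap 0.0173 q [-0.18  0.53 -0.53  1.34  0.37  1.21  0.87]
zdisc 0.3060511286701145 pred mouth-lid [-1.94 11.39]
[[ 0.265  0.117]
 [ 0.086 -0.124]]
mouth rel lid (mm) [-1.1  8.4]
```

```bash
python3 -m creep '[0.004,0,0.006,0,0, 0.003,-0.002,0.009,0,0, 0,-0.001,0.007,0,0, 0,0,0.002,0,0, 0,0,0,0,0]'; python3 -c "from align import *; align()"
```

```text
time_s: 42.27
position: [0.6383, 0.3333, 0.4627]
tool_rot: [0.054, 0.691, 0.718, 0.062]
wrist_force: [0.3, -0.7, 0.1]
finger_gap: 0.017
t42.27 grasp [0.6643 0.3357 0.3057] X [-0.04   0.999  0.009] Z [ 0.163  0.015 -0.986] F [ 0.3 -0.7  0.1] gap 0.0170 q [-0.2   0.55 -0.52  1.37  0.38  1.16  0.85]
[(0.8, np.int64(760))] [(0.42, np.int64(88))]
lid [0.6543 0.3556] 0.363
canister [0.6632 0.3365] 0.099
al_4241
```

```bash
python3 - <<'E'
from h import *
for u,v in((360.3,151.7),(360.3,151.2),(360.3,152.2),(360.2,151.5)): print(ray("scene",[v,u],.26).round(4))
im=cv2.imread("pics/e8.png"); s=7
def dr(c,r,z,col): cv2.polylines(im,[np.array([((proj("scene",[c[0]+r*np.cos(t),c[1]+r*np.sin(t),z])-[290,90]+.5)*s).round().astype(int) for t in np.linspace(0,6.283,60)])],True,col,1)
dr((.665,.331),.028,.26,(255,0,0)); dr((.665,.331),.025,.26,(255,0,0)); dr((.6631,.3247),.029,.3265-.0235,(0,255,0))
cv2.imwrite("pics/e8o.png",im[250:600,300:630].repeat(2,0).repeat(2,1))
E
```

```text
[0.6663 0.3277 0.26  ]
[0.665  0.3308 0.26  ]
[0.6677 0.3246 0.26  ]
[0.6655 0.3287 0.26  ]
```

```bash
python3 -m creep '[-0.004,0.001,0,0,0, -0.002,0,0.002,0,0, 0,-0.001,0.004,0,0, 0,0,0.003,0,0]'; python3 -c "from h import *; st()"
```

```text
time_s: 42.75
position: [0.6411, 0.3264, 0.4561]
tool_rot: [0.055, 0.691, 0.718, 0.064]
wrist_force: [-0.8, 0.5, -1.3]
finger_gap: 0.017
t42.75 grasp [0.6677 0.3291 0.2992] X [-0.039  0.999  0.01 ] Z [ 0.167  0.017 -0.986] F [-0.8  0.5 -1.3] gap 0.0170 q [-0.19  0.55 -0.52  1.38  0.38  1.15  0.85]
```

```bash
python3 -m creep '[0,-0.002,0,0,0, 0,-0.001,0.003,0,0, 0,0,0.003,0,0]'; python3 - <<'E'
from h import *
st(); crop("f1","scene",310,110,390,180,9)
E
```

```text
time_s: 43.0
position: [0.6391, 0.3259, 0.4489]
tool_rot: [0.055, 0.691, 0.718, 0.064]
wrist_force: [0.5, 0.8, -1.3]
finger_gap: 0.0175
t43.00 grasp [0.6657 0.3285 0.292 ] X [-0.038  0.999  0.01 ] Z [ 0.167  0.017 -0.986] F [ 0.5  0.8 -1.3] gap 0.0175 q [-0.19  0.55 -0.52  1.39  0.38  1.13  0.85]
```

```bash
python3 -m creep '[0,0,0.002,0,0, 0,0,0.002,0,0]'; python3 -c "from h import *; st()"
```

```text
time_s: 43.22
position: [0.6399, 0.3267, 0.4455]
tool_rot: [0.055, 0.691, 0.718, 0.065]
wrist_force: [-0.8, 0.6, 9.6]
finger_gap: 0.0172
t43.22 grasp [0.6667 0.3296 0.2886] X [-0.039  0.999  0.012] Z [ 0.169  0.018 -0.986] F [-0.8  0.6  9.6] gap 0.0172 q [-0.19  0.56 -0.52  1.4   0.39  1.12  0.84]
```

```bash
python3 -m creep '[0,0,-0.001,0,0.5, 0,0,0,0,0.5, 0,0,0,0,0.5, 0,0,0,0,0.5, 0,0,0,0,0.5, 0,0,0,0,0.5]'; python3 - <<'E'
from h import *
st(); crop("f2","scene",310,110,390,180,9)
E
```

```text
time_s: 43.72
position: [0.6399, 0.3271, 0.4468]
tool_rot: [0.055, 0.691, 0.718, 0.066]
wrist_force: [-0.7, -0.6, -0.1]
finger_gap: 0.0454
t43.72 grasp [0.6669 0.3301 0.29  ] X [-0.039  0.999  0.012] Z [ 0.17   0.019 -0.985] F [-0.7 -0.6 -0.1] gap 0.0454 q [-0.19  0.56 -0.52  1.39  0.39  1.12  0.84]
```

```bash
python3 -m creep '[0,0,-0.003,0,0.55, 0,0,-0.008,0,0.55, 0,0,-0.015,0,0.55, 0,0,-0.02,0,0.55, 0,0,-0.03,0,0.55, 0,0,-0.03,0,0.55, 0,0,-0.03,0,0.55, 0,-0.01,-0.03,0,0.55, 0,-0.03,-0.01,0,0.55, 0,-0.03,0,0,0.55, 0,0,0,0,0.55, 0,0,0,0,0.55]'; python3 - <<'E'
from h import *
st()
crop("g1","scene",260,80,400,220,5)
crop("g1w","scene",0,0,512,384,1.5)
E
```

```text
time_s: 44.77
position: [0.5334, 0.3209, 0.6297]
tool_rot: [0.056, 0.69, 0.718, 0.07]
wrist_force: [0.8, -0.0, 0.8]
finger_gap: 0.0503
t44.77 grasp [0.5615 0.3246 0.473 ] X [-0.04   0.999  0.016] Z [ 0.177  0.023 -0.984] F [ 0.8 -0.   0.8] gap 0.0503 q [-0.17  0.29 -0.58  1.36  0.26  1.39  0.86]
```

View pics/g1.png

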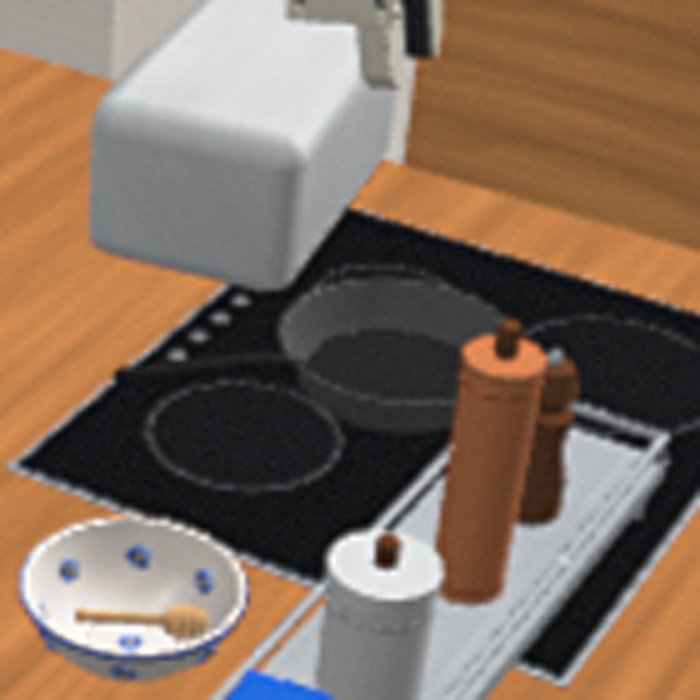

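View pics/g1w.png

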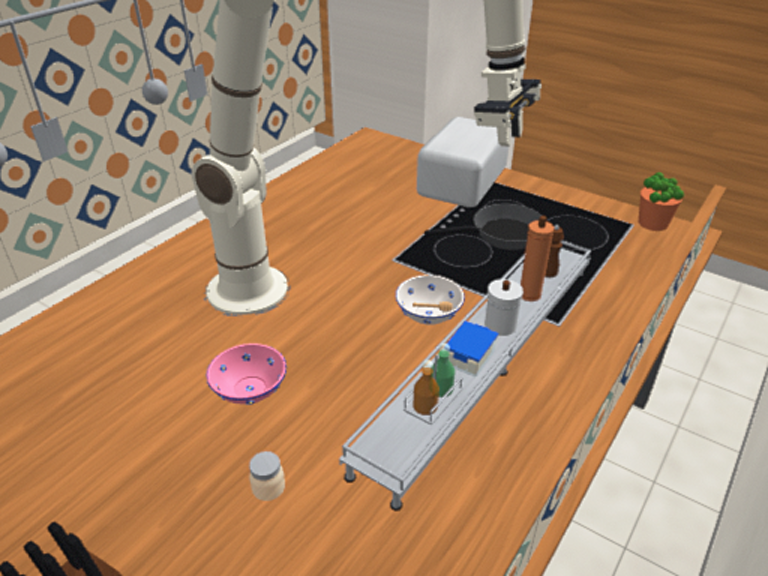

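The dipper lies in the white bowl, and the lidded canister stands on the deck, its knob at about (508,335) in the crop. It looks as if it may lean slightly, so I'll check it against projected outlines.

```bash
cat fit.py align.py | head -80; python3 - <<'E'
from h import *
import numpy as np
img=robot.capture("scene")
for c in [(0.665,0.331)]:
    a=proj("scene",np.array([c[0],c[1],0.06])); b=proj("scene",np.array([c[0],c[1],0.266])); k=proj("scene",np.array([c[0],c[1],0.291]))
    print(a,b,k)
a=proj("scene",np.array([0.655,0.44,0.06])); b=proj("scene",np.array([0.655,0.44,0.2]));print(a,b)
crop("g2","scene",335,135,380,215,11)
crop("g2t","top",0,0,512,384,1.5)
E
```

```text
from h import *
from scipy.optimize import minimize
def ring(c,r,z,n=48):
    a=np.linspace(0,2*np.pi,n,endpoint=False); return np.c_[c[0]+r*np.cos(a),c[1]+r*np.sin(a),np.full(n,z)]
def mask(n,pts):
    h=(P(n)@np.c_[pts,np.ones(len(pts))].T); uv=(h[:2]/h[2]).T.astype(np.float32)
    m=np.zeros((384*4,512*4),np.uint8); hull=cv2.convexHull((uv+0.5)*4).round().astype(np.int32); cv2.fillConvexPoly(m,hull,1)
    return cv2.resize(m.astype(np.float32),(512,384),interpolation=cv2.INTER_AREA)
def fit(build,x0,obs,step=0.01):
    def cost(p):
        return sum(1-(np.minimum(mask(n,build(p)),m).sum()/max(1,np.maximum(mask(n,build(p)),m).sum())) for n,m in obs.items())
    x0=np.array(x0,float); S=np.vstack([x0]+[x0+step*e for e in np.eye(len(x0))])
    r=minimize(cost,x0,method="Nelder-Mead",options=dict(initial_simplex=S,xatol=2e-4,fatol=1e-4)); return r.x,r.fun
from fit import *
def align():
    g,_=st(); zl=g[2]-.0375
    Lc=robot.outline_of("canister","scene"); Ll=robot.outline_of("lid","scene")
    Lc=[e for e in Lc if np.hypot(*(np.array(e["centre"])[::-1]-proj("scene",[.665,.332,.16])
[... 615 characters left out ...]
"canister",pc.round(4),round(fc,3))
    s=8; u0,v0=300,110; im=cv2.resize(im[v0:v0+75,u0:u0+90,::-1],None,fx=s,fy=s,interpolation=cv2.INTER_CUBIC)
    def dr(c,r,z,col): cv2.polylines(im,[np.array([((proj("scene",q)-[u0,v0]+.5)*s).round().astype(int) for q in ring(c,r,z)])],True,col,1)
    dr(pc,.028,.26,(255,0,0)); dr(pc,.028,.06,(255,0,0)); 
    dr(g[:2],.029,zl+.014,(0,255,0)); 
    if pl is not None: dr(pl,.029,zl+.014,(0,0,255))
    cv2.imwrite("pics/al_%d.png"%int(robot.get_obs()["time_s"]*100),im); print("al_%d"%int(robot.get_obs()["time_s"]*100))
[352.66098209 196.18014947] [360.58054792 149.71296041] [361.63044041 143.55283071]
[361.96344216 181.43479866] [367.4488765  151.30326906]
```

View pics/g2.png

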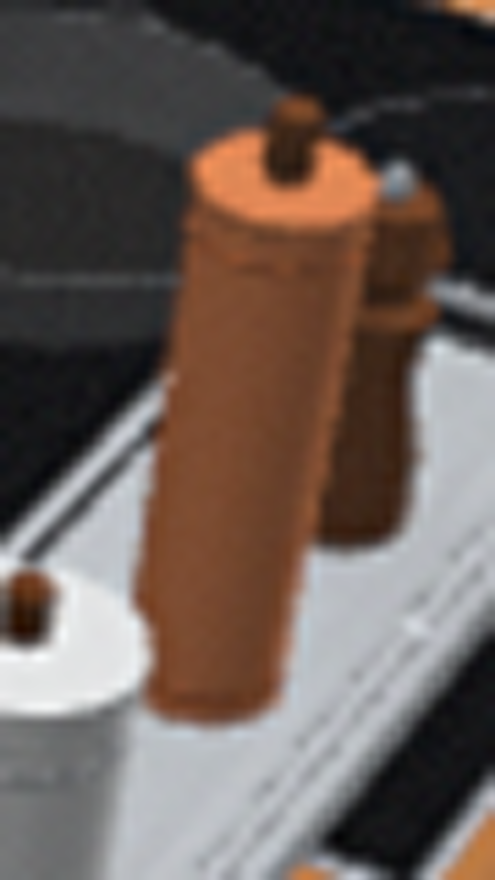

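View pics/g2t.png

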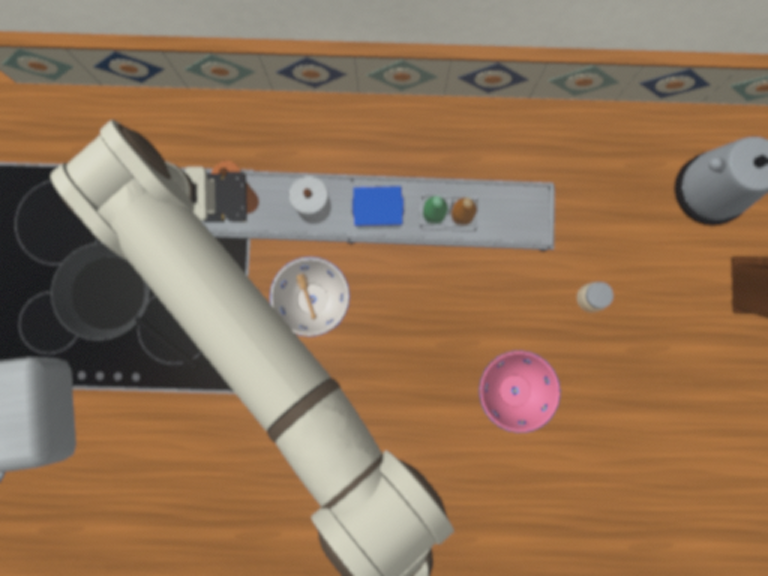

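The top view shows the canister partly hidden under the hand at (225,190). I'll move the arm back so both views are clear.

```bash
python3 -m creep '[0,-0.04,0,0,0.55, 0,-0.04,0,0,0.55, 0,-0.04,0,0,0.55, 0,-0.04,0,0,0.55, 0.02,-0.04,0,0,0.55, 0.03,-0.02,0,0,0.55, 0.03,0,0,0,0.55, 0.03,0,0,0,0.55, 0,0,0,0,0.55]'; cat > final.py <<'E'
from fit import *
from scipy.spatial.transform import Rotation as R
def cl(name,cam,pt,d):
    L=[e for e in robot.outline_of(name,cam) if np.hypot(*(np.array(e["centre"])[::-1]-proj(cam,pt)))<d]
    return L[0]["pixels"].astype(np.float32) if L else None
if __name__=="__main__":
    st(); obs={}; ol={}
    for cam in ("scene","top"):
        im=robot.capture(cam)
        cv2.imwrite(f"pics/fin_{cam}.png",cv2.resize(im[:,:,::-1],None,fx=1.5,fy=1.5))
        m=cl("canister",cam,[.665,.331,.16],30); l=cl("lid",cam,[.665,.331,.27],20)
        if l is not None: ol[cam]=l
        if m is not None: obs[cam]=np.maximum(m,0)
        print(cam,None if m is None else m.sum(),None if l is None else l.sum())
    b=lambda p:np.vstack([ring(p[:2],.028,.06),ring(np.array(p[:2])+np.array(p[2:4]),.028,.26)])
    for k in [dict(obs)]+[{c:obs[c]} for c in obs]:
        print(list(k),*[np.round(v,4) for v in fit(b,[.665,.331,0,0],k)])
    bl=lambda p:np.vstack([ring(p[:2],.029,p[2]+.26),ring(p[:2],.029,p[2]+.266),ring(p[:2],.009,p[2]+.291)])
    for k in [dict(ol)]+[{c:ol[c]} for c in ol]:
        if k: print("lid",list(k),*[np.round(v,4) for v in fit(bl,[.665,.331,0],k)])
E
python3 final.py
```

```text
time_s: 45.77
position: [0.3214, 0.4205, 0.5811]
tool_rot: [0.052, 0.698, 0.711, 0.062]
wrist_force: [-0.8, 0.0, -0.2]
finger_gap: 0.0504
t45.77 grasp [0.3469 0.423  0.424 ] X [-0.019  1.     0.013] Z [ 0.16   0.015 -0.987] F [-0.8  0.  -0.2] gap 0.0504 q [-0.33  0.14 -0.77  1.64  0.24  1.31  0.45]
scene 693.0 151.0
top 386.0 309.0
['scene', 'top'] [ 0.6636  0.3365 -0.0024 -0.0025] 0.6582
['scene'] [ 0.6649  0.3357  0.0162 -0.0531] 0.0835
['top'] [ 0.669   0.334  -0.0403 -0.0334] 0.2601
lid ['scene', 'top'] [ 0.6653  0.3338 -0.0052] 0.1923
lid ['scene'] [ 0.6638  0.3351 -0.0064] 0.1039
lid ['top'] [ 6.644e-01  3.333e-01 -5.000e-04] 0.082
```

View pics/fin_top.png

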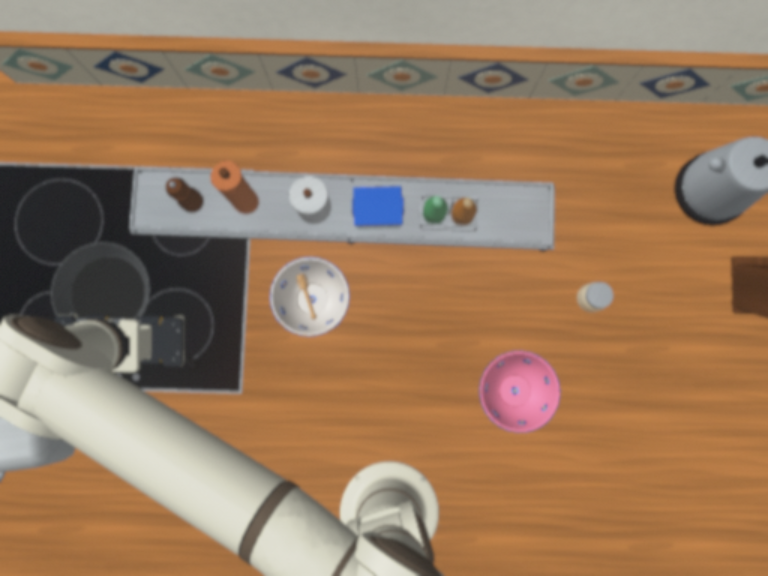

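The top view is clear: canister and lid at (230,180), dipper in the white bowl at (308,297). I'll fit the tilt on the union of both masks.

```bash
cat > fin2.py <<'E'
from final import *
st(); U={}; L={}
for cam in ("scene","top"):
    im=robot.capture(cam)
    m=cl("canister",cam,[.665,.331,.16],30); l=cl("lid",cam,[.665,.331,.27],20)
    L[cam]=l; U[cam]=np.maximum(m,l)
    x,y=[int(v) for v in proj(cam,[.665,.331,.2])]
    c=im[y-35:y+35,x-35:x+35,::-1]; cc=cv2.resize(c,None,fx=8,fy=8,interpolation=cv2.INTER_CUBIC)
    mm=cv2.resize(U[cam][y-35:y+35,x-35:x+35],None,fx=8,fy=8); cs,_=cv2.findContours((mm>.5).astype(np.uint8),0,1); cv2.drawContours(cc,cs,-1,(0,255,0),1)
    cv2.imwrite(f"pics/fin2_{cam}.png",cc)
def b(p):
    pts=np.vstack([ring([0,0],.028,0),ring([0,0],.029,.2),ring([0,0],.029,.206),ring([0,0],.009,.231)])
    return R.from_rotvec([p[2],p[3],0]).apply(pts)+[p[0],p[1],.06]
for k in [dict(U)]+[{c:U[c]} for c in U]:
    p,f=fit(b,[.665,.333,0,0],k,.02); print(list(k),p.round(4),round(f,4))
    for fl in ([0,0],):
        print("  upright cost",fit(lambda q:b([q[0],q[1],0,0]),[.665,.333],k,.01))
E
python3 fin2.py
```

```text
t46.07 grasp [0.3498 0.4167 0.4245] X [-0.011  1.     0.008] Z [ 0.163  0.01  -0.987] F [-0.6  1.  -1. ] gap 0.0509 q [-0.32  0.14 -0.76  1.65  0.24  1.31  0.46]
['scene', 'top'] [ 0.6653  0.3361  0.0196 -0.0125] 0.2363
  upright cost (array([0.66429173, 0.33430667]), np.float64(0.26615238189697266))
['scene'] [0.667  0.3307 0.0741 0.0125] 0.0807
  upright cost (array([0.66823242, 0.32365918]), np.float64(0.10709166526794434))
['top'] [ 0.6664  0.3377  0.0277 -0.0179] 0.1075
  upright cost (array([0.66412009, 0.33366718]), np.float64(0.1380501389503479))
```

View pics/fin2_scene.png

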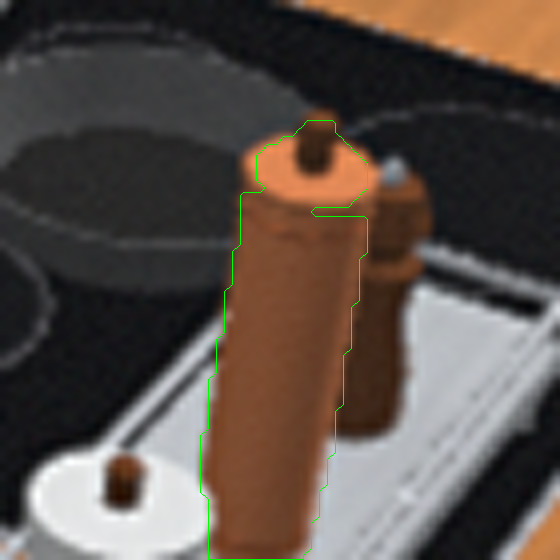

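View pics/fin2_top.png

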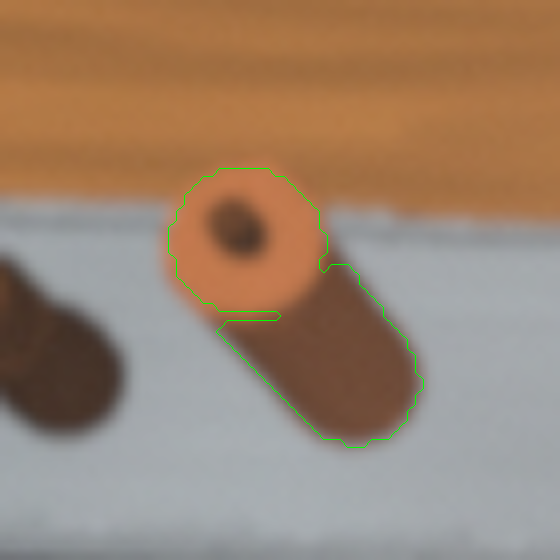

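The lid sits on the canister. I'll measure its height and tilt from the bright disc's ellipse in both views.

```bash
sed -n 1,40p h.py; python3 - <<'E'
from fit import *
W={}
for cam,z0 in (("scene",.266),("top",.266)):
    im=robot.capture(cam); x,y=[int(round(v)) for v in proj(cam,[.665,.333,z0])]
    r=16; c=im[y-r:y+r,x-r:x+r].astype(int)
    big=cv2.resize(im[y-r:y+r,x-r:x+r],None,fx=6,fy=6,interpolation=cv2.INTER_CUBIC).astype(int)
    ref=big[96-20:96+40,96-40:96+40].reshape(-1,3); 
    m=((big[...,0]>185)&(big[...,0]-big[...,2]>90)).astype(np.uint8)
    cs,_=cv2.findContours(m,0,cv2.CHAIN_APPROX_NONE); k=max(cs,key=cv2.contourArea); h=cv2.convexHull(k)
    e=cv2.fitEllipse(h); ctr=np.array(e[0])/6+[x-r,y-r]-.5+.5/6; W[cam]=ctr
    print(cam,ctr.round(2),np.round(np.array(e[1])/6,2),round(e[2],1))
    v=big.astype(np.uint8)[...,::-1].copy(); cv2.drawContours(v,[h],-1,(0,255,0),1); cv2.imwrite(f"pics/el_{cam}.png",cv2.resize(v,None,fx=2,fy=2))
    ph=np.array([proj(cam,q) for q in ring([.665,.334],.029,.266)],np.float32); print("  pred",[np.round(t,2) for t in cv2.fitEllipse(ph)])
from scipy.optimize import least_squares
f=lambda X:np.r_[proj("scene",X)-W["scene"],proj("top",X)-W["top"]]
s=least_squares(f,[.665,.333,.266]); print("disc centre",s.x.round(4),s.fun.round(2))
E
```

```text
from rig import robot
import cv2,numpy as np
from scipy.spatial.transform import Rotation as R
CAL={n:robot.calibration(n) for n in("scene","top")}
def P(n):
    c=CAL[n]; f=192/np.tan(np.radians(c["vfov"]/2)); K=np.array([[f,0,c["cx"]],[0,f,c["cy"]],[0,0,1]])
    M=np.linalg.inv(c["world_from_camera"])[:3]; return K@np.diag([1,-1,-1])@M
def proj(n,X):
    h=P(n)@np.r_[X,1]; return h[:2]/h[2]   # u(col),v(row)
def tri(a,b): # a: scene [r,c], b: top
    X=cv2.triangulatePoints(P("scene"),P("top"),np.array(a[::-1],float).reshape(2,1),np.array(b[::-1],float).reshape(2,1)); return (X[:3]/X[3]).ravel()
def ray(n,rc,z): # intersection with plane z
    c=CAL[n]; W=c["world_from_camera"]; f=192/np.tan(np.radians(c["vfov"]/2))
    d=W[:3,:3]@np.array([(rc[1]-c["cx"])/f,-(rc[0]-c["cy"])/f,-1]); o=W[:3,3]; return o+d*(z-o[2])/d[2]
def snap(tag,names=("scene","top")):
    for n in names: cv2.imwrite(f"pics/{n}_{tag}.png",robot.capture(n)[:,:,::-1])
def crop(tag,n,u0,v0,u1,v1,s=4):
    im=robot.capture(n)[v0:v1,u0:u1,::-1]; cv2.imwrite(f"pics/{tag}.png",cv2.resize(im,None,fx=s,fy=s,interpolation=
[... 172 characters left out ...]
"t%.2f"%o["time_s"],"grasp",g.round(4),"X",Rm[:,0].round(3),"Z",Rm[:,2].round(3),"F",np.round(o["wrist_force"],1),"gap %.4f"%o["finger_gap"],"q",np.round(o["q"],2)); return g,Rm
def rayplane(n,rc,p0,nv):
    c=CAL[n]; W=c["world_from_camera"]; f=192/np.tan(np.radians(c["vfov"]/2))
    d=W[:3,:3]@np.array([(rc[1]-c["cx"])/f,-(rc[0]-c["cy"])/f,-1]); o=W[:3,3]; return o+d*np.dot(np.array(p0)-o,nv)/np.dot(d,nv)
scene [360.58 150.88] [ 7.84 16.3 ] 97.0
  pred [array([360.95, 149.41]), array([ 8.52, 16.89]), np.float64(97.49)]
top [149.86 116.26] [17.44 18.71] 58.3
  pred [array([149.65, 116.33]), array([19.59, 20.38]), np.float64(68.2)]
disc centre [0.6659 0.3343 0.2603] [ 0.4  -0.11  0.16  0.29]
```

```bash
python3 - <<'E'
from h import *
np.savez("/tmp/a.npz",s=robot.capture("scene"),t=robot.capture("top"))
E
python3 -m creep '[0,0,0,0,0.55, 0,0,0,0,0.55, 0,0,0,0,0.55, 0,0,0,0,0.55, 0,0,0,0,0.55, 0,0,0,0,0.55, 0,0,0,0,0.55, 0,0,0,0,0.55, 0,0,0,0,0.55, 0,0,0,0,0.55, 0,0,0,0,0.55, 0,0,0,0,0.55]'
python3 - <<'E'
from h import *
a=np.load("/tmp/a.npz")
for n,k in(("scene","s"),("top","t")):
    d=np.abs(robot.capture(n).astype(int)-a[k]).max(2)
    for nm,X in(("canister",[.665,.333,.16]),("bowl",[.5,.19,.03]),("tin",[.656,.186,.1]),("mill",[.655,.44,.1])):
        u,v=[int(t) for t in proj(n,X)]; w=d[v-15:v+15,u-15:u+15]; print(n,nm,w.max(),round(w.mean(),2))
for n in ("pepper_mill","tea_tin","snap_box","cruet_set","dipper","bowl"):
    L=robot.landmark_of(n,"top"); print(n,[(round(e["score"],2),ray("top",e["centre"],.06 if n not in("bowl","dipper") else .02).round(3)[:2]) for e in L[:2]])
st()
E
ls pics | head -60
```

```text
time_s: 47.57
position: [0.3226, 0.4163, 0.5818]
tool_rot: [0.054, 0.7, 0.709, 0.062]
wrist_force: [0.1, -0.5, 0.6]
finger_gap: 0.0506
scene canister 10 2.12
scene bowl 4 1.54
scene tin 6 1.58
scene mill 10 2.04
top canister 3 1.18
top bowl 3 0.96
top tin 4 0.99
top mill 5 1.2
pepper_mill [(0.81, array([0.671, 0.462]))]
tea_tin [(0.97, array([0.649, 0.192]))]
snap_box [(0.84, array([0.643, 0.056]))]
cruet_set [(0.62, array([ 0.65 , -0.114]))]
dipper [(0.55, array([ 0.656, -0.115])), (0.54, array([0.506, 0.223]))]
bowl [(0.95, array([ 0.275, -0.268])), (0.58, array([0.444, 0.18 ]))]
t47.97 grasp [0.3486 0.4181 0.4247] X [-0.014  1.     0.009] Z [ 0.163  0.011 -0.987] F [-0.4  1.   0.6] gap 0.0505 q [-0.32  0.14 -0.76  1.65  0.24  1.31  0.46]
a1.png
a2.png
a3.png
al_4185.png
al_4241.png
b1.png
b10.png
b11.png
b12.png
b13.png
b14.png
b15.png
b16.png
b17.png
b17o.png
b2.png
b3.png
b4.png
b5.png
b6.png
b7.png
b8.png
b9.png
c1.png
c10.png
c11.png
c12.png
c13.png
c14.png
c15.png
c16.png
c17.png
c18.png
c2.png
c3.png
c4.png
c5.png
c6.png
c7.png
c8.png
c9.png
c_scene.png
c_top.png
d1.png
d10.png
d11.png
d12.png
d13.png
d13o.png
d14.png
d15.png
d16.png
d17.png
d18.png
d2.png
d3.png
d3o.png
d4.png
d5.png
d6.png
```

```bash
ls -tr pics | head -5; python3 - <<'E'
from h import *
import glob,os
fs=sorted(glob.glob("pics/*.png"),key=os.path.getmtime)
for f in fs[:6]: print(f,cv2.imread(f).shape)
E
```

```text
scene0.png
top0.png
c_top.png
c_scene.png
a1.png
pics/scene0.png (384, 512, 3)
pics/top0.png (384, 512, 3)
pics/c_top.png (375, 800, 3)
pics/c_scene.png (609, 783, 3)
pics/a1.png (600, 600, 3)
pics/a2.png (600, 600, 3)
```

```bash
python3 - <<'E'
from h import *
for n in("scene","top"):
    a=cv2.cvtColor(cv2.imread(f"pics/{n}0.png"),cv2.COLOR_BGR2GRAY); b=cv2.cvtColor(robot.capture(n),cv2.COLOR_RGB2GRAY)
    for nm,X,r in(("bowl",[.5,.19,.06],24),("tin",[.656,.186,.13],12),("mill",[.655,.44,.16],8),("box",[.645,.056,.1],14),("cruet",[.65,-.114,.13],14)):
        u,v=[int(t) for t in proj(n,X)]; T=a[v-r:v+r,u-r:u+r]; S=b[v-r-8:v+r+8,u-r-8:u+r+8]
        m=cv2.matchTemplate(S,T,cv2.TM_CCOEFF_NORMED); _,s,_,l=cv2.minMaxLoc(m); print(n,nm,round(s,3),np.array(l)-8)
E
```

```text
scene bowl 0.977 [0 0]
scene tin 1.0 [0 0]
scene mill 0.456 [ 5 -8]
scene box 0.999 [0 0]
scene cruet 0.993 [0 0]
top bowl 0.97 [0 0]
top tin 1.0 [0 0]
top mill 0.999 [0 0]
top box 0.999 [0 0]
top cruet 1.0 [0 0]
```

```bash
python3 -c "
from rig import robot
print(robot.sign_off(), robot.get_obs()['time_s'])"
```

```text
the job is handed in; nothing more can be done
the job is handed in; nothing more can be done
```

I handed the job in at about 48 s. The dipper is in the white flowered bowl, and the canister stands on the shelf deck between the tea tin and the pepper mill with its lid on.

**How it was done:** The commands could only twist the tool about its own axis. I therefore tipped the canister by pivoting it in the grip against the shelf rail. I stood it up again by regripping it on the rails and hooking its bottom edge under the front bar. Then I fetched the lid by its knob and pressed it in until the force rose to 9.6 N at the expected height.

**Last checks that agreed:**
- **Dipper:** it lies in the middle of the bowl.
- **Neighbours:** the bowl, tea tin, snap box, cruets and pepper mill match the first pictures with no shift. I did not measure the salt jar.
- **Stillness:** two pictures 1 s apart showed no motion at the canister, bowl, tea tin or pepper mill.
- **Arm:** it is withdrawn and touches nothing.

**Checks that disagreed or stayed uncertain:**
- **Canister tilt:** a fit from both views gave about 0.02 rad and the top view alone about 0.03. The scene view alone gave 0.07, close to the 0.08 limit. I put that down to a ragged outline, since nothing was near enough for the canister to lean on.
- **Lid height:** the disc top came out at 0.260 m against the expected 0.266 m. That rules out the lid sitting high, but it shows a 5–6 mm bias, so the 4 mm tolerance rests on the contact height and force.
- **Canister position:** estimates of its y varied between 0.327 and 0.338 m.
- **Pepper mill:** the canister hid it in the scene view, so only the top view confirms it.

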